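# Find the loose-capped bottles for the use-first tray

### The arm

A 6-joint arm with a two-finger parallel gripper is mounted at the origin on the work surface. World frame = base frame: x ahead of the robot, y to its left, z up, the work surface at z = 0. Lengths are in m, angles in degrees, forces in N, time in s.
With the tool pointing down it reaches from about 0.275 to 0.85 m from the base axis. Payload 19 kg.
Tool frame: the origin (TCP) lies at the very end of the fingers, on their centre line; the grasp point (between the pads) lies 19 mm behind it; z points along the fingers, y is the direction in which the jaws open and shut (so a half turn about z gives the same grasp; the last joint's range is limited). The gripper opens to 85 mm and grips with 20 to 120 N. Pads are 22 mm wide; open, the fingers measure 114 mm over their backs; the gripper's body (76 mm by 85 mm) begins 54 mm behind the grasp point. The pads swing forward as they close: fully open they stand 13 mm farther back than shut.
Start: joints at [66.062, 8.623, 82.357, -0, 89.026, -7.678], TCP at [0.161, 0.552, 0.206] pointing down, gripper open.
Joint ranges: [-160.23, 160.23], [-39.13, 120.54], [6.94, 153.29], [-79.49, 259.48], [9.18, 160.14], [-161.06, 161.06]. Speed limits (degrees/s): [108.29, 108.29, 127.2, 172.46, 172.46, 172.46].

### API

Orientations are given as [roll, pitch, yaw] about the fixed x, y, z axes, in that order (R = Rz(yaw) Ry(pitch) Rx(roll)).
In Python, from station import readout, cams, robot gives the robot as it stands.
- The arm moves only by the shell command python3 -m inch 'ROWS' [FORCE]. ROWS is JSON, a list of rows, each an object of numbers: "ax", "ay", "az": the turn, a rotation vector about the tool's x, y, z in degrees; "dx", "dy", "dz": the shift along the tool's x, y, z in cm; "grip": the gripper's target within -1 to 1 (fully open at 1, half-way at 0, shut at -1). A call has 1 to 20 rows; each row is the pose to reach, as a shift and turn from the pose commanded when the call began, along the tool's axes at that moment; what a row does not reach only later rows make up. A row lasts 1/8 s, in which the tool goes at most 62.5 mm and 10.7 degrees, less where a joint would pass 70% of its speed; a pose out of reach is approached as far as the arm can. A call with a gripper value outside its range is refused whole. The fingers move at their own pace and stop on an object; FORCE is the grip in N (left out, the last holds). Time passes only in rows, so rows that repeat a pose let the fingers close. It gives the time, the measured TCP pose, the force and the opening at its end, in the units of the state.
- readout.observe(): the state, without advancing time (a new reading comes with each control period).
- cams.capture(name): name is "side" or "top"; returns the picture (384x512x3 uint8, blue, green, red); there is no depth.
- cams.calibration(name): a dict with "intrinsics" (3x3 intrinsics, pixels), "k1" (the pictures are not rectified: a ray, as slopes to the right and down, at radius r is drawn at 1 + k1 r^2 times it, then the intrinsics apply), "rvec" (rotation vector, rad) and "tvec" (3), from world to camera coordinates, as OpenCV has them. Camera axes: x right, y down, z forward; pixel columns grow to the right and rows downward; lengths in m; the calibration is good to about 2 mm. A picture is of the moment at which its call begins. calibration takes no time and is no camera call.
- robot.job_done(): hands the job in, once; it reports no verdict.
The state is a dict: "clock": time; "joint_pos": joint angles; "dq": joint speeds; "joint_efforts": joint torques, N m; "tool_pos": TCP position; "orientation": TCP orientation; "contact_force": force on the tool from outside, world axes, zero at the start; "ft_torque": the same for the moment, N m; "grip_width": finger opening in m.
Only numpy, scipy, OpenCV 4.12 (cv2) and the standard library are available. Lean on these libraries where they do the work, as an engineer would, in place of code of your own. Each camera call takes 0.05 s, during which the arm holds its last target. There are 200 camera calls.

### The job

Try the caps of the three bottles in the leaning rack by twisting them clockwise, the closing way: a tight cap will not budge, a loose one turns. Screw every loose cap down until it stops and stand its bottle upright in the blue use-first tray without dropping it; bottles whose caps are tight stay in the rack. Leave the bowl, soap bottle and brush alone.

Things in the scene. Friction and masses are not known exactly. Their poses are not given: they have to be found in the camera images.
- bottle_a_center (a point): Centre of bottle a, half-way up its 117 mm; z along its axis towards the cap, x and y square to its sides. Amber, 0.2 to 0.35 kg: body 50 x 50 x 85 mm, 30 mm neck showing for 10 mm, round cap 40 mm across, 22 mm tall; cap top 58.5 mm from here along z, cap underside 36.5 mm. The three bottles look alike and stand in the pockets in any order; which caps are loose must be found out.
- cap_a (a joint): Screw cap of bottle a, black, yellow stripe on top and side. Value: its turn in rad about the bottle's axis, growing clockwise seen from above the cap (closing). All start between -0.25 and 0.25, tight or loose. A loose cap turns lightly (0.12 N m), stays where left and stops dead at 0.9, fully closed. A tight cap holds to 8 N m: fingers slip first. The cap never comes off, but a bottle held by its cap may swing: better lift it by its body.
- bottle_b_center (a point): Centre of bottle b, half-way up its 117 mm; z along its axis towards the cap, x and y square to its sides. Amber, 0.2 to 0.35 kg: body 50 x 50 x 85 mm, 30 mm neck showing for 10 mm, round cap 40 mm across, 22 mm tall; cap top 58.5 mm from here along z, cap underside 36.5 mm. The three bottles look alike and stand in the pockets in any order; which caps are loose must be found out.
- cap_b (a joint): Screw cap of bottle b, black, yellow stripe on top and side. Value: its turn in rad about the bottle's axis, growing clockwise seen from above the cap (closing). All start between -0.25 and 0.25, tight or loose. A loose cap turns lightly (0.12 N m), stays where left and stops dead at 0.9, fully closed. A tight cap holds to 8 N m: fingers slip first. The cap never comes off, but a bottle held by its cap may swing: better lift it by its body.
- bottle_c_center (a point): Centre of bottle c, half-way up its 117 mm; z along its axis towards the cap, x and y square to its sides. Amber, 0.2 to 0.35 kg: body 50 x 50 x 85 mm, 30 mm neck showing for 10 mm, round cap 40 mm across, 22 mm tall; cap top 58.5 mm from here along z, cap underside 36.5 mm. The three bottles look alike and stand in the pockets in any order; which caps are loose must be found out.
- cap_c (a joint): Screw cap of bottle c, black, yellow stripe on top and side. Value: its turn in rad about the bottle's axis, growing clockwise seen from above the cap (closing). All start between -0.25 and 0.25, tight or loose. A loose cap turns lightly (0.12 N m), stays where left and stops dead at 0.9, fully closed. A tight cap holds to 8 N m: fingers slip first. The cap never comes off, but a bottle held by its cap may swing: better lift it by its body.
- rack: Fixed white rack, 250 mm wide along its y, left or right of the robot (tray on the other side). Three square pockets, 54 mm wide, 45 mm deep, at y = -85, 0, 85 mm, lean 30 degrees to its -x (roughly towards the robot), and so do the bottles; they stand 40 mm of body out, cannot spin (few degrees of play) and come out along their own axis. Origin: foot centre on the bench, z up.
- tray: Fixed blue open tray (the use-first tray), outside 180 mm along its x, 220 mm along its y, walls 5 mm thick and 32 mm high, floor 5 mm thick. Origin: centre of its underside on the bench, z up.
- bowl: Bystander: steel bowl, 120 mm across, 55 mm high, origin at the centre of its underside.
- soap: Bystander: green washing-up bottle, 56 mm across, 150 mm high, origin at the centre of its underside.
- brush: Bystander: flat brush with a wooden handle lying on the bench roughly across the robot's view (200 mm long, 42 mm wide, 20 mm high), origin on its underside.

How it is judged:
By the outcome, as a careful person would: the job done as asked, in the order asked, and still so for the second after the job is handed in, with the robot touching nothing.
It also fails if it takes over 72 s, if anything falls off the work surface, if the arm or the gripper's body presses on something with over 40 N, if the wrist force passes 120 N, or if a joint passes its speed limit or range.

## Working session

There is one attempt and no reset: what is moved stays moved. The work goes in short steps, Python scripts to look and compute and a shell command to move; the robot and the scene stay as the last step left them, time stands still between calls to the robot, and variables do not carry over. Pictures are saved under pics/ and viewed, about 8 in all and at most 12, crops included, and the job is handed in when it is done.

```bash
mkdir -p pics; ls; python3 - <<'E'
from station import readout, cams, robot
import cv2,numpy as np
print(readout.observe())
for n in("side","top"):
    im=cams.capture(n); cv2.imwrite(f"pics/{n}0.png",im); print(n,cams.calibration(n))
E
```

```text
pics
{'clock': 0.0, 'joint_pos': array([ 6.60646090e+01,  8.65202173e+00,  8.23927109e+01,  8.27058946e-04,
        8.90272390e+01, -7.67921823e+00]), 'dq': array([-0.05068956, -0.00012867,  0.12596199, -0.03584963,  0.05483979,
       -0.01198461]), 'joint_efforts': array([ 9.78923781e-04, -7.13063979e+01, -5.70862377e+01, -2.62402709e-04,
        9.01588064e-03, -2.84135083e-06]), 'tool_pos': array([0.16087571, 0.55174402, 0.2053674 ]), 'orientation': array([-1.79928784e+02, -1.04368384e-02,  1.63743806e+02]), 'contact_force': array([-0.04315875,  1.06919548,  0.17960481]), 'ft_torque': array([-0.02203142,  0.00985286,  0.05643609]), 'grip_width': 0.0853999987433004}
side {'intrinsics': array([[348.05763039,   0.        , 262.44263331],
       [  0.        , 348.05763039, 183.96438001],
       [  0.        ,   0.        ,   1.        ]]), 'k1': 0.02439215871830128, 'rvec': array([ 2.29681378, -0.64547962,  0.23489688]), 'tvec': array([-0.54983479,  0.2997469 ,  0.59154503])}
top {'intrinsics': array([[451.80692098,   0.        , 251.3145866 ],
       [  0.        , 451.80692098, 183.48159052],
       [  0.        ,   0.        ,   1.        ]]), 'k1': -0.018577991479866888, 'rvec': array([ 2.16338081, -2.12442233,  0.17110034]), 'tvec': array([-0.00829102,  0.62350217,  0.99116765])}
```

View pics/side0.png

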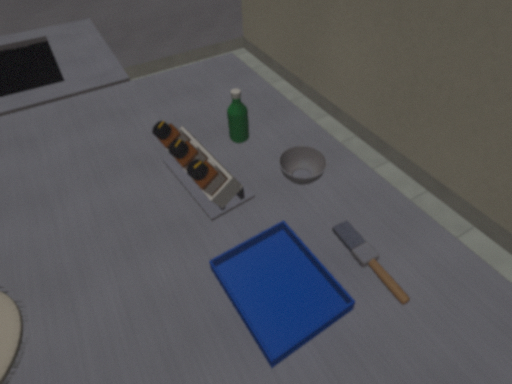

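View pics/top0.png

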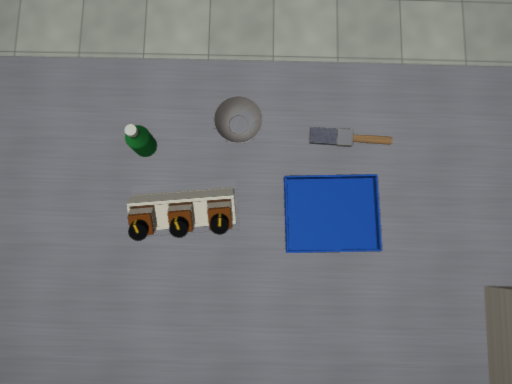

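Top view: caps at (138,230), (179,227) and (219,223); rack face around (182,210); tray (332,213). Soap, bowl and brush are at the far side. Side view: caps at (162,130), (179,150) and (199,171); tray (281,288). Now I'll triangulate.

```bash
cat > h.py <<'E'
import cv2,numpy as np
from station import readout,cams,robot
C={n:cams.calibration(n) for n in("side","top")}
def K(n): c=C[n]; return np.array(c["intrinsics"]),np.array([c["k1"],0,0,0,0.]),np.array(c["rvec"]),np.array(c["tvec"])
def proj(n,P): k,d,r,t=K(n); return cv2.projectPoints(np.array(P,float).reshape(-1,1,3),r,t,k,d)[0].reshape(-1,2)
def ray(n,p):
    k,d,r,t=K(n); u=cv2.undistortPoints(np.array(p,float).reshape(-1,1,2),k,d).reshape(-1,2)
    R=cv2.Rodrigues(r)[0]; v=np.c_[u,np.ones(len(u))]@R; return -R.T@t,v/np.linalg.norm(v,axis=1)[:,None]
def plane(n,p,z): o,v=ray(n,p); return o+v*((z-o[2])/v[:,2])[:,None]
def tri(ps,pt):
    out=[]
    (o1,v1),(o2,v2)=ray("side",ps),ray("top",pt)
    for a,b in zip(v1,v2):
        s=np.linalg.lstsq(np.c_[a,-b],o2-o1,rcond=None)[0]; p,q=o1+s[0]*a,o2+s[1]*b
        out.append(np.r_[(p+q)/2,np.linalg.norm(p-q)])
    return np.array(out)
def blobs(m,amin):
    n,l,s,c=cv2.connectedComponentsWithStats(m.astype(np.uint8)); return [(c[i],s[i,4],s[i,:4],l==i) for i in range(1,n) if s[i,4]>=amin]
E
python3 - <<'E'
from h import *
np.set_printoptions(precision=4,suppress=True)
S,T=cv2.imread("pics/side0.png"),cv2.imread("pics/top0.png")
caps={};yel={}
for n,im,box in(("side",S,(145,110,250,215)),("top",T,(120,185,245,250))):
    hsv=cv2.cvtColor(im,cv2.COLOR_BGR2HSV).astype(int); m=np.zeros(im.shape[:2],bool); x0,y0,x1,y1=box; m[y0:y1,x0:x1]=1
    y=m&(hsv[...,0]>20)&(hsv[...,0]<35)&(hsv[...,1]>140)&(hsv[...,2]>90)
    k=m&(((im.max(2)<45))|y); k=cv2.morphologyEx(k.astype(np.uint8),cv2.MORPH_OPEN,np.ones((3,3)))
    b=blobs(k,60); print(n,[(c.round(1),a,s) for c,a,s,_ in b])
    caps[n]=[(s[:2]+s[2:4]/2-.5,c) for c,a,s,_ in b]
    print(' yel',[(c.round(1),a) for c,a,s,_ in blobs(y,4)])
    bl=(hsv[...,0]>105)&(hsv[...,0]<125)&(hsv[...,1]>160)
    for c,a,s,mm in blobs(bl,500):
        pts=np.argwhere(mm)[:,::-1].astype(np.float32); r=cv2.minAreaRect(pts); print(' tray',r); 
        print(plane(n,cv2.boxPoints(r),.032)); print(plane(n,[r[0]],0.005))
ps=np.array(sorted([c[1] for c in caps["side"]],key=lambda c:c[0]))[:3]; pt=np.array(sorted([c[1] for c in caps["top"]],key=lambda c:c[0]))[:3]
print(tri(ps,pt)); 
print("base",proj("top",[[0,0,0],[.3,0,0],[.16,.55,.2],[.161,.552,.35]]),proj("side",[[.16,.55,.2]]))
big=[cv2.resize(S[105:220,140:260],None,fx=4.5,fy=4.5,interpolation=2),cv2.resize(T[180:250,120:245],None,fx=2.4,fy=2.4)]
c=np.zeros((518+170,540,3),np.uint8);c[:517,:540]=big[0][:517,:540];c[518:686,:300]=big[1][:168,:300]
cv2.imwrite("pics/crop1.png",cv2.resize(c,None,fx=.85,fy=.85))
E
```

```text
side [(array([162.3, 131.4]), np.int32(179), array([154, 124,  17,  15], dtype=int32)), (array([178.6, 149.7]), np.int32(212), array([169, 142,  19,  16], dtype=int32)), (array([197.1, 170.5]), np.int32(249), array([188, 160,  20,  20], dtype=int32))]
 yel [(array([160.5, 124. ]), np.int32(4)), (array([177.8, 141.8]), np.int32(6)), (array([196.8, 164.4]), np.int32(10))]
 tray ((281.1538391113281, 286.2307434082031), (119.81524658203125, 103.17424011230469), 56.3099365234375)
[[ 0.4593 -0.0888  0.032 ]
 [ 0.6809 -0.057   0.032 ]
 [ 0.6516 -0.3053  0.032 ]
 [ 0.4751 -0.3058  0.032 ]]
[[ 0.5685 -0.1913  0.005 ]]
top [(array([219., 224.]), np.int32(266), array([211, 215,  17,  19], dtype=int32)), (array([179.3, 227.1]), np.int32(257), array([170, 217,  19,  20], dtype=int32)), (array([138.7, 230.2]), np.int32(270), array([129, 220,  19,  20], dtype=int32))]
 yel [(array([219.5, 215. ]), np.int32(6)), (array([176.4, 223.6]), np.int32(33)), (array([219. , 221.8]), np.int32(26)), (array([134.7, 221.3]), np.int32(7)), (array([135.5, 228.6]), np.int32(25))]
 tray ((332.0963134765625, 212.94886779785156), (76.41629791259766, 94.7522964477539), 88.60282135009766)
[[ 0.6454 -0.0728  0.032 ]
 [ 0.6552 -0.2958  0.032 ]
 [ 0.4773 -0.2956  0.032 ]
 [ 0.4684 -0.0783  0.032 ]]
[[ 0.5629 -0.1904  0.005 ]]
[[0.5096 0.238  0.1212 0.0022]
 [0.5174 0.1528 0.1226 0.0019]
 [0.5254 0.0697 0.122  0.0019]]
base [[ 247.5631  465.6047]
 [ 250.01    325.7105]
 [ -51.3378  415.4672]
 [-116.8689  449.3051]] [[-34.6683  83.8617]]
```

View pics/crop1.png

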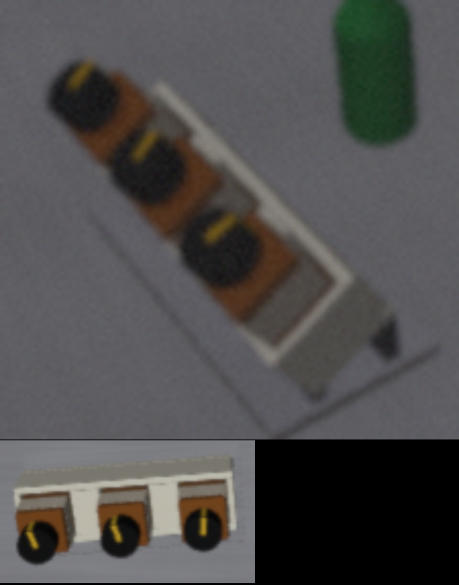

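Crop: all three bottles lean towards the robot, cap stripes are visible, and nothing is near the rack on its approach side. Triangulated caps sit 85 mm apart, with rack yaw about 5.4° and cap centres at z ≈ 0.122. Next I'll compute the first approach, to the far-left cap.

```bash
cat > go.py <<'E'
from h import *
from scipy.spatial.transform import Rotation as Ro
np.set_printoptions(precision=3,suppress=True)
YAW=np.radians(5.4); X=np.array([np.cos(YAW),np.sin(YAW),0]); Y=np.array([-X[1],X[0],0]); Z=np.array([0,0,1.])
M=np.array([.5175,.1535,.1219]); A=-.5*X+np.cos(np.pi/6)*Z      # middle cap centre, bottle axis
CAP={k:M+s*.085*Y for k,s in dict(L=1,M=0,R=-1).items()}
def Rt(z,y,tw=0): y=y-z*(y@z); y/=np.linalg.norm(y); return Ro.from_matrix(np.c_[np.cross(y,z),y,z])*Ro.from_euler('z',tw,degrees=True)
def lean(tw=0): return Rt(-A,X,tw)
def pose(): o=readout.observe(); return o,np.array(o["tool_pos"]),Ro.from_euler('xyz',o["orientation"],degrees=True)
def rel(p,R):
    o,p0,R0=pose(); return "d_cm",R0.inv().apply(np.array(p)-p0)*100,"a_deg",(R0.inv()*R).as_rotvec(degrees=True)
def st():
    o,p,R=pose(); print("t",round(o["clock"],2),"p",p,"j",np.array(o["joint_pos"]),"F",np.array(o["contact_force"]),"Tz(axis)",np.array(o["ft_torque"])@R.as_matrix()[:,2],"T",np.array(o["ft_torque"]),"w",o["grip_width"])
E
python3 -c "
from go import *
st()
print(rel(CAP['L']+A*.085,lean(-35)))"
```

```text
t 0.1 p [0.161 0.552 0.205] j [66.061  8.648 82.386  0.    89.028 -7.679] F [ 0.152  0.147 -1.088] Tz(axis) -0.015454791455073733 T [ 0.032 -0.002  0.015] w 0.085425468408423
('d_cm', array([-38.295, -21.918,   1.013]), 'a_deg', array([-18.927, -23.854,  32.578]))
```

```bash
G='{"dx":-38.3,"dy":-21.9,"dz":1.0,"ax":-18.9,"ay":-23.9,"az":32.6,"grip":0.5}'; python3 -m inch '[{"dx":-38.3,"dy":-21.9,"dz":1.0,"ax":-18.9,"ay":-23.9,"az":32.6,"grip":0.5},{"dx":-38.3,"dy":-21.9,"dz":1.0,"ax":-18.9,"ay":-23.9,"az":32.6,"grip":0.5},{"dx":-38.3,"dy":-21.9,"dz":1.0,"ax":-18.9,"ay":-23.9,"az":32.6,"grip":0.5},{"dx":-38.3,"dy":-21.9,"dz":1.0,"ax":-18.9,"ay":-23.9,"az":32.6,"grip":0.5},{"dx":-38.3,"dy":-21.9,"dz":1.0,"ax":-18.9,"ay":-23.9,"az":32.6,"grip":0.5},{"dx":-38.3,"dy":-21.9,"dz":1.0,"ax":-18.9,"ay":-23.9,"az":32.6,"grip":0.5},{"dx":-38.3,"dy":-21.9,"dz":1.0,"ax":-18.9,"ay":-23.9,"az":32.6,"grip":0.5},{"dx":-38.3,"dy":-21.9,"dz":1.0,"ax":-18.9,"ay":-23.9,"az":32.6,"grip":0.5},{"dx":-38.3,"dy":-21.9,"dz":1.0,"ax":-18.9,"ay":-23.9,"az":32.6,"grip":0.5},{"dx":-38.3,"dy":-21.9,"dz":1.0,"ax":-18.9,"ay":-23.9,"az":32.6,"grip":0.5}]' 25
python3 -c "
from go import *
st()
for n in ('side','top'): cv2.imwrite(f'pics/{n}1.png',cams.capture(n))
a,b=cv2.imread('pics/side1.png')[60:240,100:300],cv2.imread('pics/top1.png')[150:330,80:280]
cv2.imwrite('pics/c2.png',cv2.resize(np.hstack([a,b]),None,fx=2,fy=2))
print(rel(CAP['L']-A*.015,lean(-35)))"
```

```text
clock: 1.35
tool_pos: [0.4666, 0.2355, 0.1959]
orientation: [154.7, 16.7, 126.7]
contact_force: [-0.4, 0.5, -0.5]
grip_width: 0.064
t 1.35 p [0.467 0.236 0.196] j [ 24.62  -15.953 112.009 -11.438  55.842 -11.764] F [-0.385  0.474 -0.53 ] Tz(axis) 0.002604309266368124 T [-0.015  0.212  0.   ] w 0.06400860144168662
('d_cm', array([-0.151, -0.093, 10.06 ]), 'a_deg', array([ 0.063, -0.025,  0.078]))
```

View pics/c2.png

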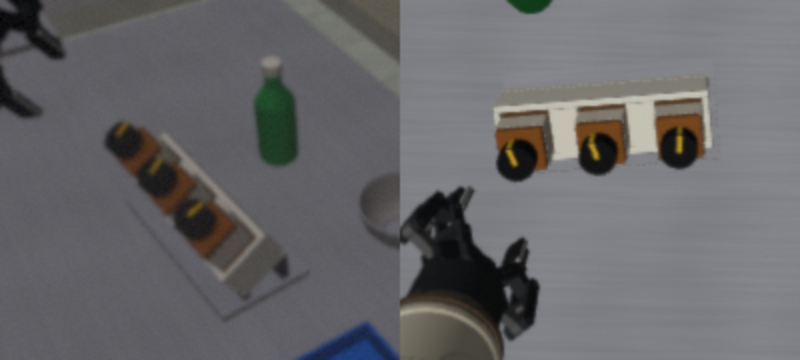

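```bash
python3 -c "
from go import *
o,p,R=pose(); y=R.as_matrix()[:,1]
for n in('top','side'): print(n,proj(n,[p,p+.032*y,p-.032*y,CAP['L'],CAP['R'],CAP['R']+A*.011]).round(1))"
```

```text
top [[129.5 250.1]
 [117.6 238.7]
 [141.1 261.1]
 [138.7 229.7]
 [219.5 223.6]
 [219.4 225.9]]
side [[135.1 110.7]
 [140.   98.1]
 [130.  123.6]
 [161.7 131.2]
 [196.8 170.9]
 [193.7 168.6]]
```

```bash
python3 -c "
from go import *
o,p,R=pose(); y=R.as_matrix()[:,1]
out=[]
for n,(x0,y0) in(('side',(90,70)),('top',(85,210))):
    im=cv2.imread(f'pics/{n}1.png')[y0:y0+100,x0:x0+80]; im=cv2.convertScaleAbs(cv2.resize(im,None,fx=5,fy=5,interpolation=cv2.INTER_CUBIC),alpha=1.8)
    for q,c in zip(proj(n,[p+.032*y,p-.032*y]),((0,0,255),(0,255,0))): cv2.circle(im,tuple(int(v) for v in (q-[x0,y0]+.5)*5),4,c,1)
    out.append(im)
cv2.imwrite('pics/c3.png',np.hstack(out))"
```

```text
(no output)
```

View pics/c3.png

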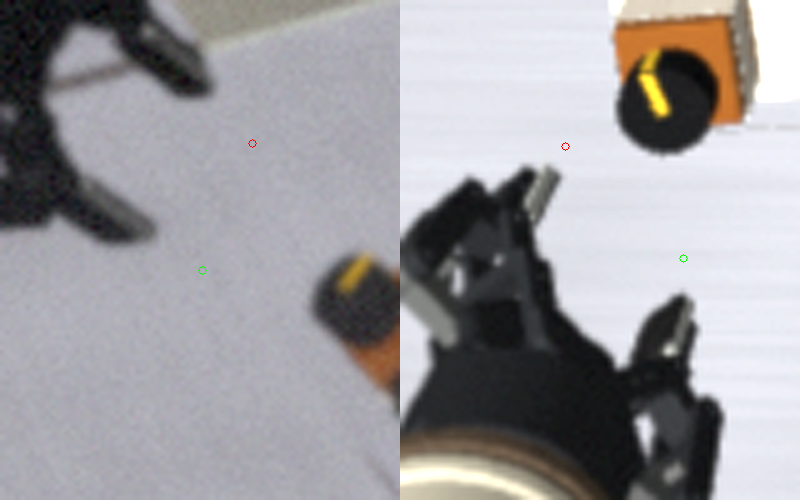

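```bash
python3 -c "
from go import *
o,p,R=pose()
t=tri([[132,88],[121,117.]],[[115.5,243.5],[143,269.]]); print(t, R.inv().apply(t[:,:3]-p)*1000)
print(rel(CAP['L']+A*.03,lean(-35)))"
```

```text
[[0.478 0.251 0.24  0.001]
 [0.432 0.204 0.211 0.001]] [[ -7.215  34.716 -31.57 ]
 [ -8.671 -36.24  -31.723]]
('d_cm', array([-0.149, -0.088,  5.56 ]), 'a_deg', array([ 0.063, -0.025,  0.078]))
```

The visible fingertips triangulate about 30 mm behind the reported TCP, where I expected about 9 mm. I'll move in part way, let it settle, and look again.

```bash
python3 -m inch '[{"dx":-0.15,"dy":-0.1,"dz":2.8},{"dx":-0.15,"dy":-0.1,"dz":5.5},{"dx":-0.15,"dy":-0.1,"dz":5.5},{"dx":-0.15,"dy":-0.1,"dz":5.5}]'
cat > look.py <<'E'
from go import *
import sys
st(); o,p,R=pose(); y=R.as_matrix()[:,1]; w=o["grip_width"]/2; out=[]; tag=sys.argv[1]
for n in('side','top'):
    f=cams.capture(n); cv2.imwrite(f'pics/{n}{tag}.png',f); c=proj(n,[p])[0]; x0,y0=(max(0,int(v)-40) for v in c); print(n,x0,y0)
    im=f[y0:y0+80,x0:x0+80]; im=cv2.convertScaleAbs(cv2.resize(im,None,fx=5,fy=5,interpolation=cv2.INTER_CUBIC),alpha=1.8)
    for q,c in zip(proj(n,[p+w*y,p-w*y]),((0,0,255),(0,255,0))): cv2.circle(im,tuple(int(v) for v in (q-[x0,y0]+.5)*5),4,c,1)
    out.append(im)
cv2.imwrite(f'pics/look{tag}.png',np.hstack(out))
E
python3 look.py 3
```

```text
t 1.45 p [0.467 0.236 0.196] j [ 24.639 -15.956 112.007 -11.432  55.836 -11.791] F [-0.503 -0.403 -0.392] Tz(axis) -0.015064256812059078 T [-0.053  0.208 -0.002] w 0.06410152707102564
side 95 70
top 89 210invalid input
```

View pics/look3.png

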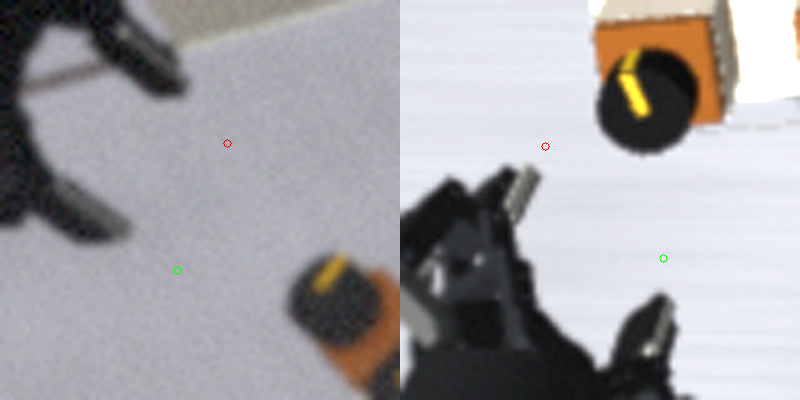

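```bash
python3 -m inch '[{"dx":-0.15,"dy":-0.1,"dz":3,"ax":0,"ay":0,"az":0,"grip":0.5},{"dx":-0.15,"dy":-0.1,"dz":6,"ax":0,"ay":0,"az":0,"grip":0.5},{"dx":-0.15,"dy":-0.1,"dz":8.5,"ax":0,"ay":0,"az":0,"grip":0.5},{"dx":-0.15,"dy":-0.1,"dz":10.0,"ax":0,"ay":0,"az":0,"grip":0.5},{"dx":-0.15,"dy":-0.1,"dz":10.0,"ax":0,"ay":0,"az":0,"grip":0.5},{"dx":-0.15,"dy":-0.1,"dz":10.0,"ax":0,"ay":0,"az":0,"grip":0.5}]' 25
python3 look.py 4
```

```text
clock: 2.3
tool_pos: [0.5174, 0.2377, 0.1104]
orientation: [154.6, 16.7, 126.6]
contact_force: [0.1, 0.6, -0.2]
grip_width: 0.0642
t 2.3 p [0.517 0.238 0.11 ] j [ 21.931  -6.027 114.396 -12.013  43.198 -11.761] F [ 0.08   0.616 -0.238] Tz(axis) -0.023902796319983745 T [-0.034  0.217  0.02 ] w 0.06421260345180549
side 126 94
top 100 186
```

View pics/look4.png

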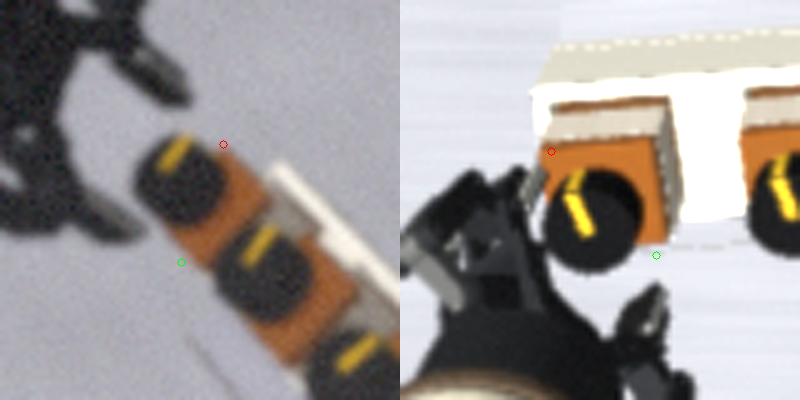

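```bash
python3 -c "
from go import *
o,p,R=pose()
t=tri([[164,114.6],[154.6,141.6]],[[129,220],[152,243.4]]); print(t, R.inv().apply(t[:,:3]-p)*1000, R.inv().apply(t[:,:3].mean(0)-CAP['L'])*1000)"
```

```text
[[0.527 0.251 0.154 0.   ]
 [0.482 0.208 0.123 0.001]] [[ -7.917  33.029 -32.427]
 [ -5.61  -36.749 -29.818]] [ -8.422  -1.641 -17.314]
```

```bash
python3 -m inch '[{"dx":0,"dy":0,"dz":0,"ax":0,"ay":0,"az":0,"grip":0.0},{"dx":0,"dy":0,"dz":0,"ax":0,"ay":0,"az":0,"grip":-0.1},{"dx":0,"dy":0,"dz":0,"ax":0,"ay":0,"az":0,"grip":-0.15},{"dx":0,"dy":0,"dz":0,"ax":0,"ay":0,"az":0,"grip":-0.15},{"dx":0,"dy":0,"dz":0,"ax":0,"ay":0,"az":0,"grip":-0.15}]' 20
python3 look.py 5
```

```text
clock: 3.02
tool_pos: [0.5178, 0.2377, 0.1104]
orientation: [154.5, 16.7, 126.6]
contact_force: [-2.6, 2.3, 6.5]
grip_width: 0.0378
t 3.02 p [0.518 0.238 0.11 ] j [ 21.908  -6.009 114.389 -12.01   43.139 -11.762] F [-2.578  2.344  6.486] Tz(axis) -0.001699311264607788 T [ 0.2   -0.012  0.117] w 0.0377882957986017
side 126 94
top 100 186
```

View pics/look5.png

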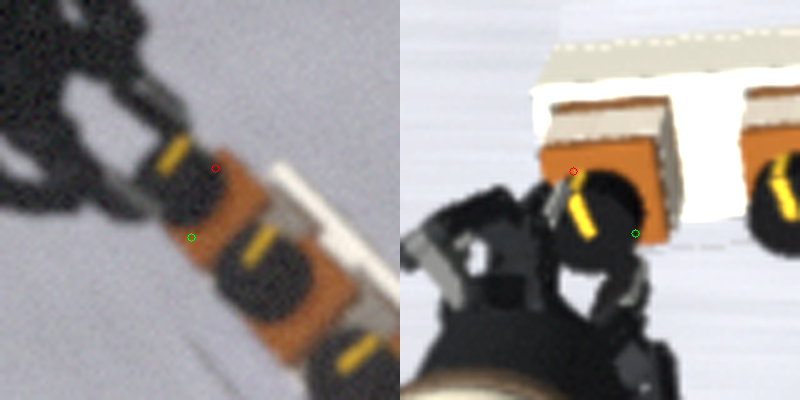

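Fingers closed to 37.8 mm at the cap's top rim with a small upward force, so the true fingertips really are about 25 mm short of the reported TCP. I'll open, retreat, and twist the free gripper through 75° to get the lateral offset from the tip midpoints (overlay of both poses in one picture).

```bash
python3 -m inch '[{"dx":0,"dy":0,"dz":0,"ax":0,"ay":0,"az":0,"grip":0.0},{"dx":0,"dy":0,"dz":0,"ax":0,"ay":0,"az":0,"grip":0.2},{"dx":0,"dy":0,"dz":-3,"ax":0,"ay":0,"az":0,"grip":0},{"dx":0,"dy":0,"dz":-6,"ax":0,"ay":0,"az":0,"grip":0},{"dx":0,"dy":0,"dz":-6,"ax":0,"ay":0,"az":0,"grip":0},{"dx":0,"dy":0,"dz":-6,"ax":0,"ay":0,"az":0,"grip":0}]' 20
cat > two.py <<'E'
from go import *
import sys
for tag in sys.argv[1:]:
    np.savez(f'pics/p{tag}.npz',p=pose()[1],R=pose()[2].as_matrix(),w=pose()[0]["grip_width"])
    for n in('side','top'): cv2.imwrite(f'pics/{n}{tag}.png',cams.capture(n))
    st()
E
python3 two.py 6
python3 -m inch '[{"dx":0,"dy":0,"dz":0,"ax":0,"ay":0,"az":10,"grip":0},{"dx":0,"dy":0,"dz":0,"ax":0,"ay":0,"az":20,"grip":0},{"dx":0,"dy":0,"dz":0,"ax":0,"ay":0,"az":30,"grip":0},{"dx":0,"dy":0,"dz":0,"ax":0,"ay":0,"az":40,"grip":0},{"dx":0,"dy":0,"dz":0,"ax":0,"ay":0,"az":50,"grip":0},{"dx":0,"dy":0,"dz":0,"ax":0,"ay":0,"az":60,"grip":0},{"dx":0,"dy":0,"dz":0,"ax":0,"ay":0,"az":70,"grip":0},{"dx":0,"dy":0,"dz":0,"ax":0,"ay":0,"az":75,"grip":0},{"dx":0,"dy":0,"dz":0,"ax":0,"ay":0,"az":75,"grip":0},{"dx":0,"dy":0,"dz":0,"ax":0,"ay":0,"az":75,"grip":0}]' 20
python3 two.py 7
python3 - <<'E'
from go import *
rows=[]
for tag in '67':
    d=np.load(f'pics/p{tag}.npz'); p,R,w=d['p'],d['R'],d['w']; row=[]; print(tag,p,w)
    for n in('side','top'):
        P=lambda x,y,z:proj(n,[p+R@np.array([x,y,z])])[0]
        c=P(0,0,-.03); x0,y0=(int(v)-25 for v in c); f=cv2.imread(f'pics/{n}{tag}.png')
        im=cv2.convertScaleAbs(cv2.resize(f[y0:y0+50,x0:x0+64],None,fx=6,fy=6,interpolation=cv2.INTER_CUBIC),alpha=2.2)
        for s,col in((1,(0,0,255)),(-1,(0,255,0))):
            q=[tuple(int(v) for v in (P(x,s*w/2,z)-[x0,y0]+.5)*6) for x,z in((-.011,-.026),(.011,-.026),(.011,-.05),(-.011,-.05))]
            cv2.polylines(im,[np.array(q)],True,col,1); cv2.circle(im,q[0],3,col,-1)
        cv2.putText(im,f'{n}{tag} {x0},{y0}',(5,15),0,.45,(255,0,255),1); row.append(im)
    rows.append(np.hstack(row))
cv2.imwrite('pics/ov.png',np.vstack(rows))
E
```

```text
clock: 3.88
tool_pos: [0.4874, 0.2345, 0.1608]
orientation: [154.7, 16.7, 126.6]
contact_force: [-0.8, 0.4, 0.2]
grip_width: 0.0423
t 3.98 p [0.487 0.234 0.16 ] j [ 23.19  -12.247 113.398 -11.429  50.664 -12.132] F [ 0.194  0.268 -0.577] Tz(axis) -0.012232623882580401 T [-0.03   0.26   0.011] w 0.04246682251097118
clock: 5.22
tool_pos: [0.4875, 0.2345, 0.1609]
orientation: [156.1, -18.7, 59.5]
contact_force: [-0.1, 0.7, -0.4]
grip_width: 0.0427
t 5.33 p [0.488 0.235 0.161] j [ 23.201 -12.307 113.36  -11.426  50.69   62.784] F [-0.033 -0.408  0.03 ] Tz(axis) 0.0029760272791845336 T [-0.009  0.232  0.004] w 0.04250599242818324
6 [0.487 0.234 0.161] 0.042285245119732764
7 [0.487 0.234 0.161] 0.04269604575578831
```

View pics/ov.png

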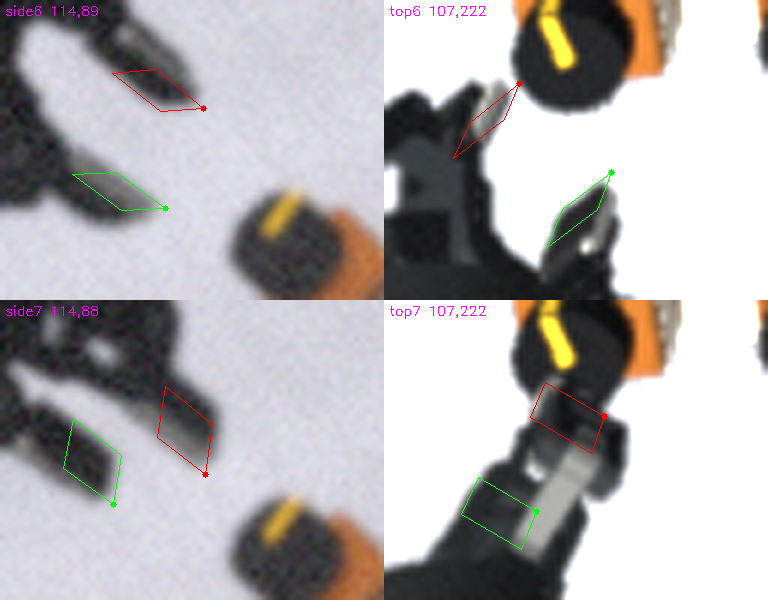

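Overlay (9th picture): lateral position of the fingers agrees with the reported tool axis at both twists; only the depth is off, with tips about 26–31 mm behind the reported TCP. I'll use a TCP 39 mm past the cap centre, untwist, and grip.

```bash
python3 -m inch '[{"dx":0,"dy":0,"dz":0,"ax":0,"ay":0,"az":-10,"grip":0.5},{"dx":0,"dy":0,"dz":0,"ax":0,"ay":0,"az":-20,"grip":0.5},{"dx":0,"dy":0,"dz":0,"ax":0,"ay":0,"az":-30,"grip":0.5},{"dx":0,"dy":0,"dz":0,"ax":0,"ay":0,"az":-40,"grip":0.5},{"dx":0,"dy":0,"dz":0,"ax":0,"ay":0,"az":-50,"grip":0.5},{"dx":0,"dy":0,"dz":0,"ax":0,"ay":0,"az":-60,"grip":0.5},{"dx":0,"dy":0,"dz":0,"ax":0,"ay":0,"az":-70,"grip":0.5},{"dx":0,"dy":0,"dz":0,"ax":0,"ay":0,"az":-75,"grip":0.5},{"dx":0,"dy":0,"dz":0,"ax":0,"ay":0,"az":-75,"grip":0.5}]' 20
python3 -c "
from go import *
st(); print(rel(CAP['L']-A*.039,lean(-35)))"
```

```text
clock: 6.45
tool_pos: [0.4875, 0.2346, 0.1613]
orientation: [154.7, 16.7, 126.6]
contact_force: [0.2, 0.6, 0.2]
grip_width: 0.0639
t 6.45 p [0.487 0.235 0.161] j [ 23.207 -12.322 113.358 -11.426  50.694 -12.144] F [0.23  0.601 0.231] Tz(axis) 0.04073015906045595 T [-0.012  0.237 -0.041] w 0.063947706028529
('d_cm', array([0.151, 0.044, 8.425]), 'a_deg', array([ 0.027,  0.033, -0.021]))
```

```bash
python3 -m inch '[{"dx":0.15,"dy":0.05,"dz":3,"ax":0,"ay":0,"az":0,"grip":0.5},{"dx":0.15,"dy":0.05,"dz":6,"ax":0,"ay":0,"az":0,"grip":0.5},{"dx":0.15,"dy":0.05,"dz":7.5,"ax":0,"ay":0,"az":0,"grip":0.5},{"dx":0.15,"dy":0.05,"dz":8.2,"ax":0,"ay":0,"az":0,"grip":0.5},{"dx":0.15,"dy":0.05,"dz":8.4,"ax":0,"ay":0,"az":0,"grip":0.5},{"dx":0.15,"dy":0.05,"dz":8.4,"ax":0,"ay":0,"az":0,"grip":0.2}]' 25
python3 -c "from go import *;st()"
python3 -m inch '[{"dx":0,"dy":0,"dz":0,"ax":0,"ay":0,"az":0,"grip":0},{"dx":0,"dy":0,"dz":0,"ax":0,"ay":0,"az":0,"grip":-0.2},{"dx":0,"dy":0,"dz":0,"ax":0,"ay":0,"az":0,"grip":-0.2},{"dx":0,"dy":0,"dz":0,"ax":0,"ay":0,"az":0,"grip":-0.2}]' 25
python3 two.py 8
```

```text
clock: 7.2
tool_pos: [0.5289, 0.2401, 0.0891]
orientation: [154.6, 16.7, 126.6]
contact_force: [0.6, 0.2, -0.2]
grip_width: 0.0512
t 7.2 p [0.529 0.24  0.089] j [ 21.653  -3.2   114.538 -12.537  40.251 -11.166] F [ 0.587  0.164 -0.186] Tz(axis) 0.02292996261289256 T [-0.028  0.203 -0.031] w 0.05115016305295904
clock: 7.7
tool_pos: [0.5293, 0.2403, 0.0895]
orientation: [154.5, 16.7, 126.6]
contact_force: [-2.7, 1.8, 5.8]
grip_width: 0.0396
t 7.8 p [0.529 0.24  0.089] j [ 21.655  -3.201 114.519 -12.532  40.215 -11.172] F [-1.585  1.331  6.842] Tz(axis) -0.05122208140245885 T [ 0.209 -0.08   0.176] w 0.03938223187798647
```

Cap gripped (39.4 mm). Twist test of 20°.

```bash
python3 -m inch '[{"dx":0,"dy":0,"dz":0,"ax":0,"ay":0,"az":5,"grip":-0.2},{"dx":0,"dy":0,"dz":0,"ax":0,"ay":0,"az":10,"grip":-0.2},{"dx":0,"dy":0,"dz":0,"ax":0,"ay":0,"az":15,"grip":-0.2},{"dx":0,"dy":0,"dz":0,"ax":0,"ay":0,"az":20,"grip":-0.2}]' 25
python3 two.py 9
```

```text
clock: 8.3
tool_pos: [0.5297, 0.2405, 0.0899]
orientation: [150.6, 7.4, 108.3]
contact_force: [3.0, 3.4, 6.7]
grip_width: 0.0393
t 8.4 p [0.53 0.24 0.09] j [ 21.651  -3.198 114.493 -12.538  40.177   8.982] F [0.013 2.776 5.863] Tz(axis) -0.07751884410138823 T [ 0.471 -0.462  0.337] w 0.039293205287013494
```

```bash
cat > yel.py <<'E'
from go import *
import sys
# angle of stripe on the cap top plane, about the bottle axis, per camera (deg, clockwise from above positive)
def ang(n,im,k):
    c=CAP[k]+A*.011; hsv=cv2.cvtColor(im,cv2.COLOR_BGR2HSV).astype(int)
    y=(hsv[...,0]>18)&(hsv[...,0]<36)&(hsv[...,1]>110)&(hsv[...,2]>70)
    vv,uu=np.nonzero(y); o,v=ray(n,np.c_[uu,vv]); P=o+v*(((c-o)@A)/(v@A))[:,None]; d=P-c; U=np.cross(Y,A)
    m=np.linalg.norm(d,axis=1)<.021; d=d[m]
    if len(d)<4: return None,len(d)
    x,yy=d@U,d@Y; m=d.mean(0); return round(-np.degrees(np.arctan2(m@Y,m@U)),1),len(d)
if __name__=="__main__":
    for t in sys.argv[1:]:
        print(t,{(n,k):ang(n,cv2.imread(f'pics/{n}{t}.png'),k) for n in('side','top') for k in CAP})
E
python3 yel.py 0 1 5 6 7 8 9
```

```text
0 {('side', 'L'): (np.float64(-33.1), 17), ('side', 'M'): (np.float64(-26.3), 19), ('side', 'R'): (np.float64(-8.4), 27), ('top', 'L'): (np.float64(-18.3), 31), ('top', 'M'): (np.float64(-18.2), 32), ('top', 'R'): (np.float64(2.8), 31)}
1 {('side', 'L'): (np.float64(-33.1), 17), ('side', 'M'): (np.float64(-24.7), 21), ('side', 'R'): (np.float64(-8.4), 27), ('top', 'L'): (np.float64(-19.5), 33), ('top', 'M'): (np.float64(-18.2), 32), ('top', 'R'): (np.float64(2.8), 31)}
5 {('side', 'L'): (np.float64(-34.2), 18), ('side', 'M'): (np.float64(-25.8), 22), ('side', 'R'): (np.float64(-9.2), 28), ('top', 'L'): (np.float64(-18.6), 31), ('top', 'M'): (np.float64(-17.5), 33), ('top', 'R'): (np.float64(2.8), 31)}
6 {('side', 'L'): (np.float64(-34.2), 18), ('side', 'M'): (np.float64(-26.9), 23), ('side', 'R'): (np.float64(-9.2), 28), ('top', 'L'): (np.float64(-21.1), 35), ('top', 'M'): (np.float64(-18.2), 32), ('top', 'R'): (np.float64(2.8), 31)}
7 {('side', 'L'): (np.float64(-34.2), 18), ('side', 'M'): (np.float64(-26.7), 21), ('side', 'R'): (np.float64(-8.4), 27), ('top', 'L'): (np.float64(-20.2), 34), ('top', 'M'): (np.float64(-18.2), 32), ('top', 'R'): (np.float64(2.8), 31)}
8 {('side', 'L'): (np.float64(-34.2), 18), ('side', 'M'): (np.float64(-25.2), 22), ('side', 'R'): (np.float64(-8.4), 27), ('top', 'L'): (np.float64(-19.5), 32), ('top', 'M'): (np.float64(-18.2), 32), ('top', 'R'): (np.float64(2.8), 31)}
9 {('side', 'L'): (np.float64(-16.3), 17), ('side', 'M'): (np.float64(-24.0), 22), ('side', 'R'): (np.float64(-8.4), 27), ('top', 'L'): (np.float64(1.1), 24), ('top', 'M'): (np.float64(-18.2), 32), ('top', 'R'): (np.float64(2.8), 31)}
```

L cap is loose: stripe moved about 19° with nearly no torque. Screw on until the stop.

```bash
python3 -m inch '[{"dx":0,"dy":0,"dz":0,"ax":0,"ay":0,"az":6,"grip":-0.2},{"dx":0,"dy":0,"dz":0,"ax":0,"ay":0,"az":12,"grip":-0.2},{"dx":0,"dy":0,"dz":0,"ax":0,"ay":0,"az":18,"grip":-0.2},{"dx":0,"dy":0,"dz":0,"ax":0,"ay":0,"az":24,"grip":-0.2},{"dx":0,"dy":0,"dz":0,"ax":0,"ay":0,"az":30,"grip":-0.2},{"dx":0,"dy":0,"dz":0,"ax":0,"ay":0,"az":36,"grip":-0.2}]' 30
python3 two.py 10
python3 -m inch '[{"dx":0,"dy":0,"dz":0,"ax":0,"ay":0,"az":6,"grip":-0.2},{"dx":0,"dy":0,"dz":0,"ax":0,"ay":0,"az":12,"grip":-0.2},{"dx":0,"dy":0,"dz":0,"ax":0,"ay":0,"az":18,"grip":-0.2}]' 30
python3 two.py 11
python3 -m inch '[{"dx":0,"dy":0,"dz":0,"ax":0,"ay":0,"az":4,"grip":-0.2},{"dx":0,"dy":0,"dz":0,"ax":0,"ay":0,"az":8,"grip":-0.2}]' 30
python3 two.py 12
python3 yel.py 10 11 12
```

```text
clock: 9.15
tool_pos: [0.5303, 0.2406, 0.0904]
orientation: [151.4, -10.6, 76.9]
contact_force: [5.3, 1.7, 8.1]
grip_width: 0.0391
t 9.25 p [0.53  0.241 0.09 ] j [ 21.643  -3.208 114.456 -12.556  40.139  45.014] F [4.414 2.768 7.691] Tz(axis) 0.10139187244519592 T [ 0.475 -1.176  0.093] w 0.03906620255173669
clock: 9.62
tool_pos: [0.5311, 0.2405, 0.0914]
orientation: [155.6, -18.7, 60.3]
contact_force: [7.3, -1.9, 11.0]
grip_width: 0.0388
t 9.72 p [0.531 0.241 0.091] j [ 21.629  -3.237 114.41  -12.614  40.117  62.992] F [ 5.579 -1.314 13.834] Tz(axis) -0.4970068261293903 T [-0.444 -1.788  0.217] w 0.03916500909026293
clock: 9.98
tool_pos: [0.5306, 0.2403, 0.0909]
orientation: [158.3, -21.7, 52.5]
contact_force: [2.3, -3.7, 9.3]
grip_width: 0.0391
t 10.07 p [0.531 0.24  0.091] j [ 21.626  -3.232 114.436 -12.606  40.157  70.933] F [ 3.162 -1.709 13.071] Tz(axis) -0.4529181695623782 T [-0.568 -1.259  0.124] w 0.03899424782519423
10 {('side', 'L'): (np.float64(10.8), 19), ('side', 'M'): (np.float64(-24.7), 21), ('side', 'R'): (np.float64(-8.4), 27), ('top', 'L'): (None, 1), ('top', 'M'): (np.float64(-18.2), 32), ('top', 'R'): (np.float64(2.8), 31)}
11 {('side', 'L'): (np.float64(28.8), 16), ('side', 'M'): (np.float64(-26.3), 19), ('side', 'R'): (np.float64(-9.2), 28), ('top', 'L'): (None, 0), ('top', 'M'): (np.float64(-18.2), 32), ('top', 'R'): (np.float64(2.8), 31)}
12 {('side', 'L'): (np.float64(-26.6), 11), ('side', 'M'): (np.float64(-25.1), 23), ('side', 'R'): (np.float64(-8.4), 27), ('top', 'L'): (None, 3), ('top', 'M'): (np.float64(-18.2), 32), ('top', 'R'): (np.float64(2.8), 31)}
```

```bash
python3 -m inch '[{"dx":0,"dy":0,"dz":0,"ax":0,"ay":0,"az":0,"grip":0.3},{"dx":0,"dy":0,"dz":0,"ax":0,"ay":0,"az":0,"grip":0.5},{"dx":0,"dy":0,"dz":0,"ax":0,"ay":0,"az":0,"grip":0.5},{"dx":0,"dy":0,"dz":-3,"ax":0,"ay":0,"az":0,"grip":0.5},{"dx":0,"dy":0,"dz":-6,"ax":0,"ay":0,"az":0,"grip":0.5},{"dx":0,"dy":0,"dz":-8,"ax":0,"ay":0,"az":0,"grip":0.5}]' 25
python3 two.py 13
python3 yel.py 13
python3 -c "
from go import *
print(rel(CAP['M']+A*.04,lean(-35)))"
```

```text
clock: 10.82
tool_pos: [0.4885, 0.2363, 0.1588]
orientation: [158.5, -21.5, 52.5]
contact_force: [0.1, -0.8, -0.5]
grip_width: 0.0641
t 10.93 p [0.489 0.237 0.16 ] j [ 23.388 -12.024 113.374 -11.596  50.242  70.185] F [ 0.456 -0.194  1.133] Tz(axis) 0.012480930629716737 T [0.001 0.252 0.   ] w 0.06440206716802802
13 {('side', 'L'): (np.float64(28.5), 17), ('side', 'M'): (np.float64(-24.7), 21), ('side', 'R'): (np.float64(-8.4), 27), ('top', 'L'): (np.float64(61.0), 28), ('top', 'M'): (np.float64(-18.2), 32), ('top', 'R'): (np.float64(2.8), 31)}
('d_cm', array([-5.906,  6.173,  0.294]), 'a_deg', array([  0.219,  -0.079, -82.037]))
```

L closed (stripe swung round, torque step to 0.5 N·m at the stop). Next cap M.

```bash
python3 -m inch '[{"dx":-5.9,"dy":6.15,"dz":0,"ax":0,"ay":0,"az":-82,"grip":0.5},{"dx":-5.9,"dy":6.15,"dz":0,"ax":0,"ay":0,"az":-82,"grip":0.5},{"dx":-5.9,"dy":6.15,"dz":0.3,"ax":0,"ay":0,"az":-82,"grip":0.5},{"dx":-5.9,"dy":6.15,"dz":0.3,"ax":0,"ay":0,"az":-82,"grip":0.5},{"dx":-5.9,"dy":6.15,"dz":0.3,"ax":0,"ay":0,"az":-82,"grip":0.5},{"dx":-5.9,"dy":6.15,"dz":0.3,"ax":0,"ay":0,"az":-82,"grip":0.5},{"dx":-5.9,"dy":6.15,"dz":0.3,"ax":0,"ay":0,"az":-82,"grip":0.5},{"dx":-5.9,"dy":6.15,"dz":0.3,"ax":0,"ay":0,"az":-82,"grip":0.5},{"dx":-5.9,"dy":6.15,"dz":0.3,"ax":0,"ay":0,"az":-82,"grip":0.5},{"dx":-5.9,"dy":6.15,"dz":0.3,"ax":0,"ay":0,"az":-82,"grip":0.5}]' 25
python3 -c "
from go import *
print(rel(CAP['M']-A*.039,lean(-35)))"
```

```text
clock: 12.18
tool_pos: [0.4974, 0.1513, 0.1536]
orientation: [154.7, 16.6, 126.6]
contact_force: [0.5, -0.1, -0.5]
grip_width: 0.0641
('d_cm', array([-0.07 ,  0.161,  7.653]), 'a_deg', array([-0.028,  0.01 , -0.064]))
```

```bash
python3 -m inch '[{"dx":-0.05,"dy":0.15,"dz":3,"ax":0,"ay":0,"az":0,"grip":0.5},{"dx":-0.05,"dy":0.15,"dz":6,"ax":0,"ay":0,"az":0,"grip":0.5},{"dx":-0.05,"dy":0.15,"dz":7.2,"ax":0,"ay":0,"az":0,"grip":0.5},{"dx":-0.05,"dy":0.15,"dz":7.65,"ax":0,"ay":0,"az":0,"grip":0.3},{"dx":-0.05,"dy":0.15,"dz":7.65,"ax":0,"ay":0,"az":0,"grip":0},{"dx":-0.05,"dy":0.15,"dz":7.65,"ax":0,"ay":0,"az":0,"grip":-0.2},{"dx":-0.05,"dy":0.15,"dz":7.65,"ax":0,"ay":0,"az":0,"grip":-0.2},{"dx":-0.05,"dy":0.15,"dz":7.65,"ax":0,"ay":0,"az":0,"grip":-0.2}]' 25
python3 two.py 14
python3 -m inch '[{"dx":0,"dy":0,"dz":0,"ax":0,"ay":0,"az":5,"grip":-0.2},{"dx":0,"dy":0,"dz":0,"ax":0,"ay":0,"az":10,"grip":-0.2},{"dx":0,"dy":0,"dz":0,"ax":0,"ay":0,"az":15,"grip":-0.2},{"dx":0,"dy":0,"dz":0,"ax":0,"ay":0,"az":20,"grip":-0.2}]' 25
python3 two.py 15;python3 yel.py 14 15
```

```text
clock: 13.18
tool_pos: [0.5371, 0.1558, 0.09]
orientation: [154.6, 16.7, 126.6]
contact_force: [-1.8, 2.0, 7.1]
grip_width: 0.0392
t 13.28 p [0.537 0.156 0.09 ] j [  9.597  -7.226 118.078  -3.33   39.124 -28.748] F [-3.556  2.001  7.626] Tz(axis) -0.03581995116771279 T [0.253 0.026 0.189] w 0.039629776008659086
clock: 13.78
tool_pos: [0.5377, 0.1559, 0.0905]
orientation: [150.6, 7.4, 108.3]
contact_force: [2.5, 3.0, 6.5]
grip_width: 0.0392
t 13.88 p [0.538 0.156 0.09 ] j [  9.596  -7.223 118.044  -3.329  39.08   -8.594] F [-0.144  3.474  7.712] Tz(axis) -0.03497431082900442 T [ 0.468 -0.455  0.287] w 0.03923028995731255
14 {('side', 'L'): (None, 0), ('side', 'M'): (np.float64(-26.9), 23), ('side', 'R'): (np.float64(-9.2), 28), ('top', 'L'): (np.float64(64.4), 32), ('top', 'M'): (np.float64(-16.8), 31), ('top', 'R'): (np.float64(2.8), 31)}
15 {('side', 'L'): (None, 0), ('side', 'M'): (np.float64(-10.7), 24), ('side', 'R'): (np.float64(-9.2), 28), ('top', 'L'): (np.float64(63.9), 33), ('top', 'M'): (np.float64(11.1), 18), ('top', 'R'): (np.float64(2.8), 31)}
```

M is loose too. Screw to the stop.

```bash
python3 -m inch '[{"dx":0,"dy":0,"dz":0,"ax":0,"ay":0,"az":6,"grip":-0.2},{"dx":0,"dy":0,"dz":0,"ax":0,"ay":0,"az":12,"grip":-0.2},{"dx":0,"dy":0,"dz":0,"ax":0,"ay":0,"az":18,"grip":-0.2},{"dx":0,"dy":0,"dz":0,"ax":0,"ay":0,"az":24,"grip":-0.2},{"dx":0,"dy":0,"dz":0,"ax":0,"ay":0,"az":30,"grip":-0.2},{"dx":0,"dy":0,"dz":0,"ax":0,"ay":0,"az":36,"grip":-0.2},{"dx":0,"dy":0,"dz":0,"ax":0,"ay":0,"az":42,"grip":-0.2},{"dx":0,"dy":0,"dz":0,"ax":0,"ay":0,"az":48,"grip":-0.2},{"dx":0,"dy":0,"dz":0,"ax":0,"ay":0,"az":54,"grip":-0.2},{"dx":0,"dy":0,"dz":0,"ax":0,"ay":0,"az":60,"grip":-0.2}]' 30
python3 -c "from go import *;st()"
python3 -m inch '[{"dx":0,"dy":0,"dz":0,"ax":0,"ay":0,"az":0,"grip":0.3},{"dx":0,"dy":0,"dz":0,"ax":0,"ay":0,"az":0,"grip":0.5},{"dx":0,"dy":0,"dz":0,"ax":0,"ay":0,"az":0,"grip":0.5},{"dx":0,"dy":0,"dz":-3,"ax":0,"ay":0,"az":0,"grip":0.5},{"dx":0,"dy":0,"dz":-6,"ax":0,"ay":0,"az":0,"grip":0.5},{"dx":0,"dy":0,"dz":-8,"ax":0,"ay":0,"az":0,"grip":0.5}]' 25
python3 two.py 16; python3 yel.py 16
python3 -c "
from go import *
print(rel(CAP['R']+A*.04,lean(-35)))"
```

```text
clock: 15.12
tool_pos: [0.5387, 0.1556, 0.0915]
orientation: [157.5, -21.0, 54.4]
contact_force: [3.8, -4.1, 8.4]
grip_width: 0.0391
t 15.12 p [0.539 0.156 0.092] j [  9.574  -7.246 117.98   -3.393  39.023  51.422] F [ 3.848 -4.061  8.447] Tz(axis) -0.5986954959897807 T [-0.846 -1.13   0.139] w 0.03910329585131089
clock: 15.88
tool_pos: [0.4964, 0.1518, 0.1593]
orientation: [157.7, -20.7, 54.5]
contact_force: [0.3, 0.2, 0.3]
grip_width: 0.0637
t 15.97 p [0.497 0.152 0.16 ] j [ 10.098 -16.756 116.866  -3.079  49.794  51.044] F [ 0.032 -0.966 -0.223] Tz(axis) 0.005113174232887911 T [-0.011  0.226  0.   ] w 0.06381854692769627
16 {('side', 'L'): (None, 0), ('side', 'M'): (np.float64(28.9), 20), ('side', 'R'): (np.float64(-9.2), 28), ('top', 'L'): (np.float64(63.9), 33), ('top', 'M'): (np.float64(60.5), 30), ('top', 'R'): (np.float64(2.8), 31)}
('d_cm', array([-6.148,  5.939,  0.347]), 'a_deg', array([  0.236,  -0.033, -79.993]))
```

M's final stripe matches L's (28.9/60.5 against 28.5/61), with the same torque step. Next R.

```bash
python3 -m inch '[{"dx":-6.15,"dy":5.95,"dz":0,"ax":0,"ay":0,"az":-80,"grip":0.5},{"dx":-6.15,"dy":5.95,"dz":0,"ax":0,"ay":0,"az":-80,"grip":0.5},{"dx":-6.15,"dy":5.95,"dz":0.3,"ax":0,"ay":0,"az":-80,"grip":0.5},{"dx":-6.15,"dy":5.95,"dz":0.3,"ax":0,"ay":0,"az":-80,"grip":0.5},{"dx":-6.15,"dy":5.95,"dz":0.3,"ax":0,"ay":0,"az":-80,"grip":0.5},{"dx":-6.15,"dy":5.95,"dz":0.3,"ax":0,"ay":0,"az":-80,"grip":0.5},{"dx":-6.15,"dy":5.95,"dz":0.3,"ax":0,"ay":0,"az":-80,"grip":0.5},{"dx":-6.15,"dy":5.95,"dz":0.3,"ax":0,"ay":0,"az":-80,"grip":0.5},{"dx":-6.15,"dy":5.95,"dz":0.3,"ax":0,"ay":0,"az":-80,"grip":0.5}]' 25
python3 -c "
from go import *
print(rel(CAP['R']-A*.039,lean(-35)))"
```

```text
clock: 17.1
tool_pos: [0.5051, 0.0666, 0.1539]
orientation: [154.7, 16.6, 126.6]
contact_force: [-0.3, -0.1, -0.7]
grip_width: 0.0643
('d_cm', array([-0.073,  0.164,  7.701]), 'a_deg', array([-0.024, -0.01 , -0.022]))
```

```bash
python3 -m inch '[{"dx":-0.05,"dy":0.15,"dz":3,"ax":0,"ay":0,"az":0,"grip":0.5},{"dx":-0.05,"dy":0.15,"dz":6,"ax":0,"ay":0,"az":0,"grip":0.5},{"dx":-0.05,"dy":0.15,"dz":7.2,"ax":0,"ay":0,"az":0,"grip":0.5},{"dx":-0.05,"dy":0.15,"dz":7.65,"ax":0,"ay":0,"az":0,"grip":0.3},{"dx":-0.05,"dy":0.15,"dz":7.65,"ax":0,"ay":0,"az":0,"grip":0},{"dx":-0.05,"dy":0.15,"dz":7.65,"ax":0,"ay":0,"az":0,"grip":-0.2},{"dx":-0.05,"dy":0.15,"dz":7.65,"ax":0,"ay":0,"az":0,"grip":-0.2},{"dx":-0.05,"dy":0.15,"dz":7.65,"ax":0,"ay":0,"az":0,"grip":-0.2}]' 25
python3 two.py 17
python3 -m inch '[{"dx":0,"dy":0,"dz":0,"ax":0,"ay":0,"az":5,"grip":-0.2},{"dx":0,"dy":0,"dz":0,"ax":0,"ay":0,"az":10,"grip":-0.2},{"dx":0,"dy":0,"dz":0,"ax":0,"ay":0,"az":15,"grip":-0.2},{"dx":0,"dy":0,"dz":0,"ax":0,"ay":0,"az":20,"grip":-0.2}]' 25
python3 two.py 18;python3 yel.py 17 18
```

```text
clock: 18.1
tool_pos: [0.545, 0.0709, 0.0905]
orientation: [154.6, 16.7, 126.6]
contact_force: [-1.6, 1.2, 7.4]
grip_width: 0.0391
t 18.2 p [0.545 0.071 0.091] j [ -3.452  -9.144 119.634   6.898  39.865 -47.942] F [-1.52   2.06   7.693] Tz(axis) 0.014484539794903741 T [ 0.299 -0.183  0.146] w 0.03883597862233065
clock: 18.7
tool_pos: [0.5456, 0.0708, 0.091]
orientation: [150.6, 7.4, 108.3]
contact_force: [4.3, -1.3, 4.8]
grip_width: 0.0391
t 18.8 p [0.546 0.071 0.091] j [ -3.46   -9.14  119.597   6.874  39.803 -27.799] F [ 3.909 -0.801  5.938] Tz(axis) -0.2420738855545024 T [-0.133 -0.968  0.151] w 0.03916157751056697
17 {('side', 'L'): (None, 0), ('side', 'M'): (None, 0), ('side', 'R'): (np.float64(-6.3), 25), ('top', 'L'): (np.float64(63.5), 32), ('top', 'M'): (np.float64(60.5), 30), ('top', 'R'): (np.float64(7.3), 34)}
18 {('side', 'L'): (None, 0), ('side', 'M'): (None, 0), ('side', 'R'): (np.float64(-4.5), 28), ('top', 'L'): (np.float64(63.5), 32), ('top', 'M'): (np.float64(60.5), 30), ('top', 'R'): (np.float64(15.3), 7)}
```

```bash
python3 -m inch '[{"dx":0,"dy":0,"dz":0,"ax":0,"ay":0,"az":0,"grip":0.3},{"dx":0,"dy":0,"dz":0,"ax":0,"ay":0,"az":0,"grip":0.5},{"dx":0,"dy":0,"dz":0,"ax":0,"ay":0,"az":0,"grip":0.5},{"dx":0,"dy":0,"dz":-3,"ax":0,"ay":0,"az":0,"grip":0.5},{"dx":0,"dy":0,"dz":-6,"ax":0,"ay":0,"az":0,"grip":0.5},{"dx":0,"dy":0,"dz":-8,"ax":0,"ay":0,"az":0,"grip":0.5},{"dx":0,"dy":0,"dz":-8,"ax":0,"ay":0,"az":0,"grip":0.76}]' 25
python3 two.py 19; python3 yel.py 19
python3 -c "
from go import *
print(rel(CAP['M']+A*.045,lean(0)))"
```

```text
clock: 19.68
tool_pos: [0.505, 0.067, 0.1601]
orientation: [150.7, 7.5, 108.4]
contact_force: [0.3, -0.3, -0.3]
grip_width: 0.0752
t 19.77 p [0.505 0.067 0.158] j [ -4.535 -18.815 118.487   6.376  50.847 -27.621] F [1.191 0.012 0.026] Tz(axis) 0.011506711811493285 T [-0.01   0.287 -0.003] w 0.07511239653106634
19 {('side', 'L'): (np.float64(37.2), 5), ('side', 'M'): (np.float64(31.7), 21), ('side', 'R'): (np.float64(-19.7), 28), ('top', 'L'): (np.float64(63.9), 33), ('top', 'M'): (np.float64(61.3), 31), ('top', 'R'): (np.float64(-5.5), 38)}
('d_cm', array([ 8.2  ,  2.187, -0.321]), 'a_deg', array([ 0.024,  0.016, 14.962]))
```

```bash
cat > capc.py <<'E'
from go import *
import sys
def cc(n,t,k):
    f=cv2.imread(f'pics/{n}{t}.png'); x,y=proj(n,[CAP[k]])[0].astype(int); w=f[y-15:y+16,x-15:x+16]; h=cv2.cvtColor(w,cv2.COLOR_BGR2HSV).astype(int)
    m=(w.max(2)<45)|((h[...,0]>20)&(h[...,0]<35)&(h[...,1]>140)&(h[...,2]>90)); b=max(blobs(cv2.morphologyEx(m.astype(np.uint8),cv2.MORPH_OPEN,np.ones((3,3))),20),key=lambda b:b[1]); return b[0]+[x-15,y-15],b[1]
for t in sys.argv[1:]:
    for k in CAP:
        s,a=cc('side',t,k); u,b=cc('top',t,k); P=tri([s],[u])[0]; print(t,k,s,a,u,b,P,'rel mm',((P[:3]-CAP[k])@np.c_[np.cross(Y,A),Y,A]*1000).round(1))
E
python3 capc.py 0 13 16 19
```

```text
0 L [162.307 131.391] 179 [138.741 230.167] 270 [0.51  0.238 0.121 0.002] rel mm [-0.3 -0.2 -0.7]
0 M [178.599 149.679] 212 [179.292 227.101] 257 [0.517 0.153 0.123 0.002] rel mm [ 0.2 -0.7  0.7]
0 R [197.052 170.494] 249 [218.97  224.011] 266 [0.525 0.07  0.122 0.002] rel mm [0.1 0.8 0.1]
13 L [160.298 133.223] 121 [142.473 238.359] 167 [0.497 0.227 0.127 0.012] rel mm [-9.1 -9.9 10.9]
13 M [178.564 149.701] 211 [179.209 227.126] 254 [0.517 0.153 0.122 0.002] rel mm [ 0.1 -0.5  0.6]
13 R [197.064 170.74 ] 235 [218.962 224.042] 260 [0.525 0.07  0.121 0.002] rel mm [-0.3  0.9 -0.6]
16 L [159.497 121.661] 171 [137.745 230.642] 271 [0.508 0.232 0.153 0.003] rel mm [13.6 -5.9 28.3]
16 M [176.508 149.402] 179 [180.856 230.388] 340 [0.511 0.148 0.129 0.004] rel mm [-2.2 -4.8  9.9]
16 R [197.087 170.496] 242 [218.923 224.042] 260 [0.525 0.07  0.122 0.002] rel mm [ 0.   0.9 -0. ]
19 L [158.503 126.717] 576 [137.745 230.642] 271 [0.506 0.236 0.138 0.002] rel mm [ 4.7 -1.5 15.7]
19 M [176.461 149.406] 180 [177.956 227.19 ] 248 [0.515 0.156 0.123 0.002] rel mm [-1.3  2.6  1.5]
19 R [195.853 170.448] 232 [215.872 226.303] 343 [0.523 0.076 0.118 0.006] rel mm [-3.9  7.3 -2.5]
```

R's cap only shifted about 3 mm within its pocket play, so it didn't follow the 20° twist: tight, stays. Now grasp bottle M by its body.

```bash
python3 -m inch '[{"dx":4,"dy":1.1,"dz":-0.3,"ax":0,"ay":0,"az":8,"grip":0.76},{"dx":8.3,"dy":2.2,"dz":-0.3,"ax":0,"ay":0,"az":15,"grip":0.76},{"dx":8.3,"dy":2.2,"dz":-0.3,"ax":0,"ay":0,"az":15,"grip":0.76},{"dx":8.3,"dy":2.2,"dz":-0.3,"ax":0,"ay":0,"az":15,"grip":0.76},{"dx":8.3,"dy":2.2,"dz":-0.3,"ax":0,"ay":0,"az":15,"grip":0.76}]' 40
python3 -c "
from go import *
st();print(rel(CAP['M']-A*.073+Y*.0015,lean(0)))"
```

```text
clock: 20.4
tool_pos: [0.495, 0.152, 0.1605]
orientation: [150.0, 0.0, 95.4]
contact_force: [-0.0, -0.3, -0.2]
grip_width: 0.0753
t 20.4 p [0.495 0.152 0.16 ] j [ 10.173 -16.891 116.852  -3.134  50.188   6.134] F [-0.033 -0.284 -0.161] Tz(axis) -0.0011622642586639122 T [-0.005  0.212  0.01 ] w 0.0753485657234427
('d_cm', array([ 0.092,  0.026, 11.769]), 'a_deg', array([-0.019,  0.024,  0.01 ]))
```

```bash
python3 -m inch '[{"dx":0.1,"dy":0,"dz":3.5,"ax":0,"ay":0,"az":0,"grip":0.76},{"dx":0.1,"dy":0,"dz":7,"ax":0,"ay":0,"az":0,"grip":0.76},{"dx":0.1,"dy":0,"dz":9,"ax":0,"ay":0,"az":0,"grip":0.76},{"dx":0.1,"dy":0,"dz":10.5,"ax":0,"ay":0,"az":0,"grip":0.76},{"dx":0.1,"dy":0,"dz":10.5,"ax":0,"ay":0,"az":0,"grip":0.76}]' 40
python3 -m inch '[{"dx":0,"dy":0,"dz":0.6,"ax":0,"ay":0,"az":0,"grip":0.76},{"dx":0,"dy":0,"dz":1.2,"ax":0,"ay":0,"az":0,"grip":0.76},{"dx":0,"dy":0,"dz":1.2,"ax":0,"ay":0,"az":0,"grip":0.5}]' 40
python3 -c "
from go import *
st()"
```

```text
clock: 21.02
tool_pos: [0.5472, 0.1577, 0.0694]
orientation: [150.0, 0.0, 95.3]
contact_force: [0.8, 0.4, 0.2]
grip_width: 0.0753
clock: 21.4
tool_pos: [0.5532, 0.1589, 0.0598]
orientation: [150.0, -0.0, 95.4]
contact_force: [0.1, 0.4, -0.3]
grip_width: 0.0641
t 21.4 p [0.553 0.159 0.06 ] j [  9.663  -2.775 118.019  -3.75   34.849   6.802] F [ 0.119  0.351 -0.335] Tz(axis) -0.006757066352796855 T [-0.05   0.249 -0.008] w 0.06406034136016052
```

No contact on the way down. Close on the body and look.

```bash
python3 -m inch '[{"dx":0,"dy":0,"dz":0,"ax":0,"ay":0,"az":0,"grip":0.2},{"dx":0,"dy":0,"dz":0,"ax":0,"ay":0,"az":0,"grip":0},{"dx":0,"dy":0,"dz":0,"ax":0,"ay":0,"az":0,"grip":0},{"dx":0,"dy":0,"dz":0,"ax":0,"ay":0,"az":0,"grip":0}]' 50
python3 look.py 20
```

```text
clock: 21.9
tool_pos: [0.5541, 0.1591, 0.0613]
orientation: [149.8, -0.0, 95.4]
contact_force: [1.3, 0.4, 6.4]
grip_width: 0.0492
t 21.9 p [0.554 0.159 0.061] j [  9.669  -2.85  117.955  -3.754  34.819   6.802] F [1.345 0.397 6.379] Tz(axis) -0.03246183197038131 T [ 0.1   -0.504  0.068] w 0.04915629318766997
side 156 122
top 141 171
```

View pics/look20.png

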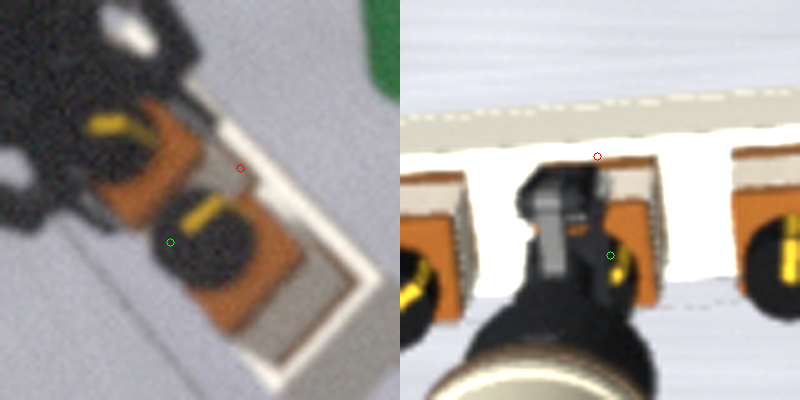

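Gripped at 49.2 mm width; the side view (165,155) shows both fingers on the body about midway between shoulder and rim. Lift along the axis.

```bash
python3 -m inch '[{"dx":0,"dy":0,"dz":-0.7,"ax":0,"ay":0,"az":0,"grip":0},{"dx":0,"dy":0,"dz":-1.8,"ax":0,"ay":0,"az":0,"grip":0},{"dx":0,"dy":0,"dz":-3,"ax":0,"ay":0,"az":0,"grip":0},{"dx":0,"dy":0,"dz":-4.2,"ax":0,"ay":0,"az":0,"grip":0},{"dx":0,"dy":0,"dz":-5.4,"ax":0,"ay":0,"az":0,"grip":0},{"dx":0,"dy":0,"dz":-6.6,"ax":0,"ay":0,"az":0,"grip":0},{"dx":0,"dy":0,"dz":-8,"ax":0,"ay":0,"az":0,"grip":0},{"dx":0,"dy":3,"dz":-13,"ax":0,"ay":0,"az":0,"grip":0},{"dx":0,"dy":4,"dz":-15,"ax":0,"ay":0,"az":0,"grip":0},{"dx":0,"dy":4,"dz":-15,"ax":0,"ay":0,"az":0,"grip":0}]' 50
cat >> go.py <<'E'
TY=np.radians(2.4); TX=np.array([np.cos(TY),np.sin(TY),0]); TYv=np.array([-TX[1],TX[0],0]); TC=np.array([.5616,-.1856,0])
def tray(s,z): return TC+s*TYv+[0,0,z],Rt(-Z,TX)
E
python3 -c "
from go import *
st();print(rel(*tray(-.05,.2)))"
```

```text
clock: 23.25
tool_pos: [0.5132, 0.1552, 0.2119]
orientation: [149.8, -0.0, 95.4]
contact_force: [-0.5, 0.9, -3.4]
grip_width: 0.049
t 23.25 p [0.513 0.155 0.212] j [ 10.151 -16.413 110.548  -2.884  55.766   5.769] F [-0.456  0.854 -3.434] Tz(axis) 0.0571703624148269 T [-0.001  0.54  -0.037] w 0.04900284913574516
('d_cm', array([-39.379,   0.595,   1.7  ]), 'a_deg', array([30.211, -0.806,  2.895]))
```

```bash
python3 -m inch '[{"dx":-4,"dy":0.6,"dz":1.7,"ax":3,"ay":0,"az":0.3,"grip":0},{"dx":-8,"dy":0.6,"dz":1.7,"ax":7,"ay":-0.2,"az":0.7,"grip":0},{"dx":-13,"dy":0.6,"dz":1.7,"ax":12,"ay":-0.4,"az":1.2,"grip":0},{"dx":-18,"dy":0.6,"dz":1.7,"ax":17,"ay":-0.5,"az":1.6,"grip":0},{"dx":-23,"dy":0.6,"dz":1.7,"ax":22,"ay":-0.6,"az":2.1,"grip":0},{"dx":-28,"dy":0.6,"dz":1.7,"ax":26,"ay":-0.7,"az":2.5,"grip":0},{"dx":-33,"dy":0.6,"dz":1.7,"ax":29,"ay":-0.8,"az":2.8,"grip":0},{"dx":-37,"dy":0.6,"dz":1.7,"ax":30.2,"ay":-0.8,"az":2.9,"grip":0},{"dx":-39.4,"dy":0.6,"dz":1.7,"ax":30.2,"ay":-0.8,"az":2.9,"grip":0},{"dx":-39.4,"dy":0.6,"dz":1.7,"ax":30.2,"ay":-0.8,"az":2.9,"grip":0},{"dx":-39.4,"dy":0.6,"dz":1.7,"ax":30.2,"ay":-0.8,"az":2.9,"grip":0}]' 50
python3 two.py 21
python3 - <<'E'
from go import *
print(rel(*tray(-.05,.06)))
o,p,R=pose(); out=[]
for n in('side','top'):
    f=cv2.imread(f'pics/{n}21.png'); c=proj(n,[p-[0,0,.03]])[0]; x0,y0=(int(v) for v in c-40); print(n,x0,y0)
    im=cv2.convertScaleAbs(cv2.resize(f[y0:y0+80,x0:x0+80],None,fx=5,fy=5,interpolation=cv2.INTER_CUBIC),alpha=1.8)
    q=proj(n,[p-[0,0,.033],p+[0,0,.052],p+[0,0,.084]])
    for v in q: cv2.circle(im,tuple(int(a) for a in (v-[x0,y0]+.5)*5),4,(0,0,255),1)
    out.append(im)
cv2.imwrite('pics/lk21.png',np.hstack(out))
E
```

```text
clock: 24.62
tool_pos: [0.5632, -0.235, 0.1977]
orientation: [-179.8, -0.0, 92.4]
contact_force: [-0.7, -0.1, -2.8]
grip_width: 0.0492
t 24.73 p [ 0.563 -0.235  0.198] j [-29.811  13.088  77.988  -0.087  89.043 -32.256] F [-0.177  0.328 -3.077] Tz(axis) 0.009011127080002165 T [ 0.061  0.009 -0.009] w 0.04932517349868644
('d_cm', array([-0.068,  0.068, 13.812]), 'a_deg', array([-0.147,  0.01 ,  0.047]))
side 256 218
top 328 165
```

View pics/lk21.png

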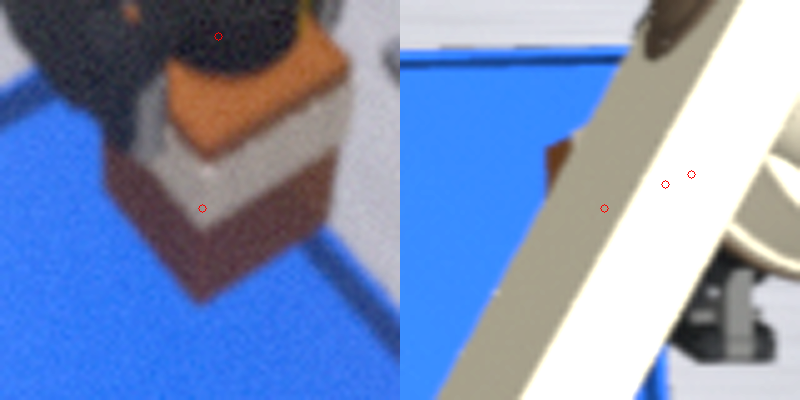

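Bottle hangs upright over the tray, held by the body (bottom corner at about (296,279) in the side view). Lower it.

```bash
python3 -c "
from go import *
o,p,R=pose()
for dz in (.033,.04,.047): print(dz,proj('side',[p+R.apply([sx*.025,sy*.025,dz]) for sx in(1,-1) for sy in(1,-1)]).round(1).tolist())"
python3 -m inch '[{"dx":0,"dy":0,"dz":2.5,"ax":0,"ay":0,"az":0,"grip":0},{"dx":-0.1,"dy":0,"dz":5,"ax":0,"ay":0,"az":0,"grip":0},{"dx":-0.1,"dy":0,"dz":7.5,"ax":0,"ay":0,"az":0,"grip":0},{"dx":-0.1,"dy":0,"dz":10,"ax":0,"ay":0,"az":0,"grip":0},{"dx":-0.1,"dy":0,"dz":12,"ax":0,"ay":0,"az":0,"grip":0},{"dx":-0.1,"dy":0,"dz":13.3,"ax":0,"ay":0,"az":0,"grip":0},{"dx":-0.1,"dy":0,"dz":13.8,"ax":0,"ay":0,"az":0,"grip":0},{"dx":-0.1,"dy":0,"dz":13.8,"ax":0,"ay":0,"az":0,"grip":0}]' 50
```

```text
0.033 [[299.1, 240.1], [273.0, 255.3], [319.6, 263.1], [292.7, 280.2]]
0.04 [[298.8, 242.6], [273.0, 257.8], [319.2, 265.6], [292.5, 282.6]]
0.047 [[298.6, 245.1], [272.9, 260.3], [318.7, 268.1], [292.3, 285.0]]
clock: 25.72
tool_pos: [0.5632, -0.2368, 0.0604]
orientation: [-179.9, 0.0, 92.4]
contact_force: [0.5, 0.0, -2.8]
grip_width: 0.0493
```

```bash
python3 -m inch '[{"dx":0,"dy":0,"dz":1,"ax":0,"ay":0,"az":0,"grip":0},{"dx":0,"dy":0,"dz":1.7,"ax":0,"ay":0,"az":0,"grip":0},{"dx":0,"dy":0,"dz":1.9,"ax":0,"ay":0,"az":0,"grip":0}]' 50
python3 -m inch '[{"dx":0,"dy":0,"dz":0.15,"ax":0,"ay":0,"az":0,"grip":0},{"dx":0,"dy":0,"dz":0.3,"ax":0,"ay":0,"az":0,"grip":0}]' 50
python3 -m inch '[{"dx":0,"dy":0,"dz":0.1,"ax":0,"ay":0,"az":0,"grip":0},{"dx":0,"dy":0,"dz":0.2,"ax":0,"ay":0,"az":0,"grip":0}]' 50
```

```text
clock: 26.1
tool_pos: [0.5627, -0.2368, 0.0404]
orientation: [-179.8, -0.0, 92.4]
contact_force: [0.3, 0.6, -3.0]
grip_width: 0.0493
clock: 26.35
tool_pos: [0.5631, -0.237, 0.0382]
orientation: [-179.9, 0.0, 92.4]
contact_force: [-0.7, -0.4, -3.8]
grip_width: 0.0492
clock: 26.6
tool_pos: [0.5632, -0.237, 0.0366]
orientation: [-179.9, 0.0, 92.4]
contact_force: [-3.6, 2.4, 13.1]
grip_width: 0.0493
```

Touched down (13 N). Release and retreat upward.

```bash
python3 -m inch '[{"dx":0,"dy":0,"dz":0,"ax":0,"ay":0,"az":0,"grip":0.2},{"dx":0,"dy":0,"dz":0,"ax":0,"ay":0,"az":0,"grip":0.5},{"dx":0,"dy":0,"dz":0,"ax":0,"ay":0,"az":0,"grip":0.76},{"dx":0,"dy":0,"dz":0,"ax":0,"ay":0,"az":0,"grip":0.76},{"dx":0,"dy":0,"dz":-3,"ax":0,"ay":0,"az":0,"grip":0.76},{"dx":0,"dy":0,"dz":-7,"ax":0,"ay":0,"az":0,"grip":0.76},{"dx":0,"dy":0,"dz":-12,"ax":0,"ay":0,"az":0,"grip":0.76},{"dx":0,"dy":0,"dz":-18,"ax":0,"ay":0,"az":0,"grip":0.76}]' 40
python3 two.py 22; python3 capc.py 0 
python3 -c "
from go import *
print(rel(CAP['L']+A*.08,lean(0)))"
```

```text
clock: 27.6
tool_pos: [0.563, -0.2366, 0.2171]
orientation: [-179.8, -0.0, 92.4]
contact_force: [1.7, -0.4, -0.7]
grip_width: 0.0753
t 27.7 p [ 0.565 -0.238  0.223] j [-29.957  12.63   75.673  -0.1    91.278 -32.355] F [ 0.354 -0.713  0.156] Tz(axis) -0.011469497385030652 T [0.017 0.028 0.011] w 0.07507319555645801
0 L [162.307 131.391] 179 [138.741 230.167] 270 [0.51  0.238 0.121 0.002] rel mm [-0.3 -0.2 -0.7]
0 M [178.599 149.679] 212 [179.292 227.101] 257 [0.517 0.153 0.123 0.002] rel mm [ 0.2 -0.7  0.7]
0 R [197.052 170.494] 249 [218.97  224.011] 266 [0.525 0.07  0.122 0.002] rel mm [0.1 0.8 0.1]
('d_cm', array([47.589, -7.583,  2.903]), 'a_deg', array([-29.7  ,   1.095,  -2.852]))
```

```bash
python3 -m inch '[{"dx":5,"dy":-0.8,"dz":-1,"ax":-3,"ay":0.1,"az":-0.3,"grip":0.76},{"dx":11,"dy":-1.8,"dz":-1,"ax":-7,"ay":0.3,"az":-0.7,"grip":0.76},{"dx":17,"dy":-2.7,"dz":-1,"ax":-11,"ay":0.4,"az":-1.1,"grip":0.76},{"dx":23,"dy":-3.7,"dz":-1,"ax":-15,"ay":0.5,"az":-1.4,"grip":0.76},{"dx":29,"dy":-4.6,"dz":-1,"ax":-18,"ay":0.7,"az":-1.7,"grip":0.76},{"dx":35,"dy":-5.6,"dz":0,"ax":-22,"ay":0.8,"az":-2.1,"grip":0.76},{"dx":41,"dy":-6.5,"dz":1,"ax":-26,"ay":1,"az":-2.5,"grip":0.76},{"dx":46,"dy":-7.3,"dz":2,"ax":-29.7,"ay":1.1,"az":-2.9,"grip":0.76},{"dx":47.6,"dy":-7.6,"dz":2.9,"ax":-29.7,"ay":1.1,"az":-2.9,"grip":0.76},{"dx":47.6,"dy":-7.6,"dz":2.9,"ax":-29.7,"ay":1.1,"az":-2.9,"grip":0.76},{"dx":47.6,"dy":-7.6,"dz":2.9,"ax":-29.7,"ay":1.1,"az":-2.9,"grip":0.76}]' 40
python3 two.py 23
python3 capc.py 23
python3 - <<'E'
from go import *
print(rel(CAP['L']-A*.073+Y*.0015,lean(0)))
# bottle in tray: cap centre seen by both views, dark blob near expected
c=TC-.05*TYv+[0,0,.1085]
res=[]
for n in('side','top'):
    f=cv2.imread(f'pics/{n}23.png'); x,y=proj(n,[c])[0].astype(int); w=f[y-16:y+17,x-16:x+17]; h=cv2.cvtColor(w,cv2.COLOR_BGR2HSV).astype(int)
    m=(w.max(2)<50)|((h[...,0]>18)&(h[...,0]<36)&(h[...,1]>110)&(h[...,2]>70)); b=max(blobs(m,10),key=lambda b:b[1]); print(n,b[0]+[x-16,y-16],b[1],b[2]); res.append(b[0]+[x-16,y-16])
print('tray cap',tri([res[0]],[res[1]]),c)
E
```

```text
clock: 29.08
tool_pos: [0.468, 0.235, 0.1876]
orientation: [150.4, -0.3, 95.4]
contact_force: [-0.1, 0.0, -0.4]
grip_width: 0.0752
t 29.18 p [0.468 0.235 0.188] j [ 24.066 -15.428 112.431 -10.809  55.132  22.783] F [ 0.396 -0.441  0.404] Tz(axis) 0.03258627470206156 T [-0.052  0.231 -0.053] w 0.07531093628976107
23 L [160.208 133.233] 120 [137.802 230.634] 273 [0.507 0.242 0.115 0.002] rel mm [-5.5  3.9 -4.6]
('d_cm', array([ 0.046,  0.407, 15.065]), 'a_deg', array([-0.413, -0.25 , -0.195]))
side [297.114 279.434] 500 [ 7  4 25 27]
top [362.894 208.194] 273 [ 9  7 19 19]
tray cap [[ 0.566 -0.238  0.107  0.001]] [ 0.564 -0.236  0.108]Traceback (most recent call last):
  File "capc.py", line 8, in <module>
    s,a=cc('side',t,k); u,b=cc('top',t,k); P=tri([s],[u])[0]; print(t,k,s,a,u,b,P,'rel mm',((P[:3]-CAP[k])@np.c_[np.cross(Y,A),Y,A]*1000).round(1))
                            ~~^^^^^^^^^^^
  File "capc.py", line 5, in cc
    m=(w.max(2)<45)|((h[...,0]>20)&(h[...,0]<35)&(h[...,1]>140)&(h[...,2]>90)); b=max(blobs(cv2.morphologyEx(m.astype(np.uint8),cv2.MORPH_OPEN,np.ones((3,3))),20),key=lambda b:b[1]); return b[0]+[x-15,y-15],b[1]
                                                                                  ~~~^^^^^^^^^^^^^^^^^^^^^^^^^^^^^^^^^^^^^^^^^^^^^^^^^^^^^^^^^^^^^^^^^^^^^^^^^^^^^^^^^^^^^^^^^^^^^^^^
ValueError: max() iterable argument is empty
```

First bottle stands upright in the tray (cap centre triangulated at z = 0.107, against 0.108 expected). Now bottle L.

```bash
python3 -m inch '[{"dx":0.05,"dy":0.4,"dz":3,"ax":-0.4,"ay":-0.2,"az":-0.2,"grip":0.76},{"dx":0.05,"dy":0.4,"dz":6,"ax":-0.4,"ay":-0.2,"az":-0.2,"grip":0.76},{"dx":0.05,"dy":0.4,"dz":9,"ax":-0.4,"ay":-0.2,"az":-0.2,"grip":0.76},{"dx":0.05,"dy":0.4,"dz":12,"ax":-0.4,"ay":-0.2,"az":-0.2,"grip":0.76},{"dx":0.05,"dy":0.4,"dz":13.8,"ax":-0.4,"ay":-0.2,"az":-0.2,"grip":0.76},{"dx":0.05,"dy":0.4,"dz":13.8,"ax":-0.4,"ay":-0.2,"az":-0.2,"grip":0.76}]' 40
python3 -m inch '[{"dx":0,"dy":0,"dz":0.6,"ax":0,"ay":0,"az":0,"grip":0.76},{"dx":0,"dy":0,"dz":1.2,"ax":0,"ay":0,"az":0,"grip":0.76},{"dx":0,"dy":0,"dz":1.2,"ax":0,"ay":0,"az":0,"grip":0.5}]' 40
python3 -c "
from go import *
print(rel(CAP['L']-A*.073+Y*.0015,lean(0)))"
python3 -m inch '[{"dx":0,"dy":0,"dz":0,"ax":0,"ay":0,"az":0,"grip":0.2},{"dx":0,"dy":0,"dz":0,"ax":0,"ay":0,"az":0,"grip":0},{"dx":0,"dy":0,"dz":0,"ax":0,"ay":0,"az":0,"grip":0},{"dx":0,"dy":0,"dz":0,"ax":0,"ay":0,"az":0,"grip":0}]' 50
```

```text
clock: 29.92
tool_pos: [0.539, 0.2422, 0.068]
orientation: [150.2, 0.0, 95.4]
contact_force: [0.5, -0.2, 0.5]
grip_width: 0.075
clock: 30.3
tool_pos: [0.5447, 0.2439, 0.0586]
orientation: [150.0, -0.0, 95.5]
contact_force: [0.1, 0.1, 1.6]
grip_width: 0.0644
('d_cm', array([-0.098,  0.077,  0.04 ]), 'a_deg', array([-0.047, -0.083,  0.082]))
clock: 30.8
tool_pos: [0.5459, 0.2446, 0.0605]
orientation: [149.8, -0.1, 95.5]
contact_force: [3.5, 0.6, 7.3]
grip_width: 0.049
```

```bash
python3 -m inch '[{"dx":0,"dy":0,"dz":-0.7,"ax":0,"ay":0,"az":0,"grip":0},{"dx":0,"dy":0,"dz":-1.8,"ax":0,"ay":0,"az":0,"grip":0},{"dx":0,"dy":0,"dz":-3,"ax":0,"ay":0,"az":0,"grip":0},{"dx":0,"dy":0,"dz":-4.2,"ax":0,"ay":0,"az":0,"grip":0},{"dx":0,"dy":0,"dz":-5.4,"ax":0,"ay":0,"az":0,"grip":0},{"dx":0,"dy":0,"dz":-6.6,"ax":0,"ay":0,"az":0,"grip":0},{"dx":0,"dy":0,"dz":-8,"ax":0,"ay":0,"az":0,"grip":0},{"dx":0,"dy":3,"dz":-13,"ax":0,"ay":0,"az":0,"grip":0},{"dx":0,"dy":4,"dz":-15,"ax":0,"ay":0,"az":0,"grip":0},{"dx":0,"dy":4,"dz":-15,"ax":0,"ay":0,"az":0,"grip":0}]' 50
python3 -c "
from go import *
print(rel(*tray(.045,.2)))"
```

```text
clock: 32.05
tool_pos: [0.5049, 0.2403, 0.2106]
orientation: [149.9, -0.1, 95.5]
contact_force: [-0.2, 0.1, -3.8]
grip_width: 0.0495
('d_cm', array([-38.448,   1.045,   1.766]), 'a_deg', array([30.108, -0.909,  3.027]))
```

```bash
python3 -m inch '[{"dx":-4,"dy":1,"dz":1,"ax":3,"ay":0,"az":0.3,"grip":0},{"dx":-8,"dy":1,"dz":1,"ax":7,"ay":-0.2,"az":0.7,"grip":0},{"dx":-13,"dy":1,"dz":1,"ax":12,"ay":-0.4,"az":1.2,"grip":0},{"dx":-18,"dy":1,"dz":1.3,"ax":17,"ay":-0.5,"az":1.7,"grip":0},{"dx":-23,"dy":1,"dz":1.5,"ax":22,"ay":-0.6,"az":2.2,"grip":0},{"dx":-28,"dy":1,"dz":1.8,"ax":26,"ay":-0.8,"az":2.6,"grip":0},{"dx":-33,"dy":1,"dz":1.8,"ax":29,"ay":-0.9,"az":2.9,"grip":0},{"dx":-36.5,"dy":1,"dz":1.8,"ax":30.1,"ay":-0.9,"az":3,"grip":0},{"dx":-38.4,"dy":1,"dz":1.8,"ax":30.1,"ay":-0.9,"az":3,"grip":0},{"dx":-38.4,"dy":1,"dz":1.8,"ax":30.1,"ay":-0.9,"az":3,"grip":0},{"dx":-38.4,"dy":1,"dz":1.8,"ax":30.1,"ay":-0.9,"az":3,"grip":0}]' 50
python3 -c "
from go import *
print(rel(*tray(.045,.06)))"
```

```text
clock: 33.42
tool_pos: [0.5589, -0.1395, 0.1975]
orientation: [-179.8, 0.0, 92.4]
contact_force: [-0.0, 0.2, -3.1]
grip_width: 0.0493
('d_cm', array([-0.108,  0.117, 13.746]), 'a_deg', array([-0.161,  0.037,  0.05 ]))
```

```bash
python3 -m inch '[{"dx":0,"dy":0.1,"dz":2.5,"ax":0,"ay":0,"az":0,"grip":0},{"dx":0,"dy":0.1,"dz":5,"ax":0,"ay":0,"az":0,"grip":0},{"dx":0,"dy":0.1,"dz":7.5,"ax":0,"ay":0,"az":0,"grip":0},{"dx":0,"dy":0.1,"dz":10,"ax":0,"ay":0,"az":0,"grip":0},{"dx":0,"dy":0.1,"dz":12,"ax":0,"ay":0,"az":0,"grip":0},{"dx":0,"dy":0.1,"dz":13.7,"ax":0,"ay":0,"az":0,"grip":0},{"dx":0,"dy":0.1,"dz":14.9,"ax":0,"ay":0,"az":0,"grip":0},{"dx":0,"dy":0.1,"dz":15.5,"ax":0,"ay":0,"az":0,"grip":0},{"dx":0,"dy":0.1,"dz":15.5,"ax":0,"ay":0,"az":0,"grip":0}]' 50
python3 -m inch '[{"dx":0,"dy":0,"dz":0.15,"ax":0,"ay":0,"az":0,"grip":0},{"dx":0,"dy":0,"dz":0.3,"ax":0,"ay":0,"az":0,"grip":0}]' 50
```

```text
clock: 34.55
tool_pos: [0.5597, -0.1406, 0.0428]
orientation: [-179.8, 0.1, 92.4]
contact_force: [-0.1, 0.1, -2.0]
grip_width: 0.0495
clock: 34.8
tool_pos: [0.5599, -0.1407, 0.0401]
orientation: [-179.9, 0.1, 92.4]
contact_force: [-0.4, -0.2, -3.1]
grip_width: 0.0491
```

```bash
python3 -m inch '[{"dx":0,"dy":0,"dz":0.1,"ax":0,"ay":0,"az":0,"grip":0},{"dx":0,"dy":0,"dz":0.2,"ax":0,"ay":0,"az":0,"grip":0}]' 50
python3 -m inch '[{"dx":0,"dy":0,"dz":0.1,"ax":0,"ay":0,"az":0,"grip":0},{"dx":0,"dy":0,"dz":0.15,"ax":0,"ay":0,"az":0,"grip":0}]' 50
```

```text
clock: 35.05
tool_pos: [0.5597, -0.1406, 0.0378]
orientation: [-179.9, 0.1, 92.4]
contact_force: [-0.5, -0.3, -3.1]
grip_width: 0.0495
clock: 35.3
tool_pos: [0.5597, -0.1406, 0.0362]
orientation: [-179.8, 0.1, 92.4]
contact_force: [-0.8, -0.2, -2.4]
grip_width: 0.0496
```

```bash
python3 -m inch '[{"dx":0,"dy":0,"dz":0.1,"ax":0,"ay":0,"az":0,"grip":0},{"dx":0,"dy":0,"dz":0.15,"ax":0,"ay":0,"az":0,"grip":0}]' 50
```

```text
clock: 35.55
tool_pos: [0.56, -0.1407, 0.0358]
orientation: [-179.9, 0.1, 92.4]
contact_force: [-5.2, 3.2, 16.8]
grip_width: 0.0494
```

Touched down. Release, retreat well clear, final look.

```bash
python3 -m inch '[{"dx":0,"dy":0,"dz":0,"ax":0,"ay":0,"az":0,"grip":0.2},{"dx":0,"dy":0,"dz":0,"ax":0,"ay":0,"az":0,"grip":0.5},{"dx":0,"dy":0,"dz":0,"ax":0,"ay":0,"az":0,"grip":0.76},{"dx":0,"dy":0,"dz":0,"ax":0,"ay":0,"az":0,"grip":0.76},{"dx":0,"dy":0,"dz":-3,"ax":0,"ay":0,"az":0,"grip":0.76},{"dx":0,"dy":0,"dz":-7,"ax":0,"ay":0,"az":0,"grip":0.76},{"dx":0,"dy":0,"dz":-12,"ax":0,"ay":0,"az":0,"grip":0.76},{"dx":0,"dy":0,"dz":-18,"ax":0,"ay":0,"az":0,"grip":0.76},{"dx":0,"dy":-10,"dz":-24,"ax":0,"ay":0,"az":0,"grip":0.76},{"dx":0,"dy":-18,"dz":-26,"ax":0,"ay":0,"az":0,"grip":0.76},{"dx":0,"dy":-22,"dz":-26,"ax":0,"ay":0,"az":0,"grip":0.76},{"dx":0,"dy":-22,"dz":-26,"ax":0,"ay":0,"az":0,"grip":0.76},{"dx":0,"dy":-22,"dz":-26,"ax":0,"ay":0,"az":0,"grip":0.76}]' 40
python3 two.py 24; python3 yel.py 24
python3 -c "
import cv2,numpy as np
a,b=cv2.imread('pics/side24.png'),cv2.imread('pics/top24.png')
cv2.imwrite('pics/fin.png',np.hstack([cv2.resize(a[80:380,140:440],(400,400)),cv2.resize(b[80:280,110:410],(400,267)).copy() if 0 else cv2.copyMakeBorder(cv2.resize(b[80:280,110:410],(400,267)),0,133,0,0,0)]))"
```

```text
clock: 37.17
tool_pos: [0.3389, -0.1498, 0.2969]
orientation: [180.0, 0.2, 92.3]
contact_force: [0.4, -1.5, -0.1]
grip_width: 0.0753
t 37.27 p [ 0.341 -0.15   0.296] j [-35.508 -16.977  95.99   -0.139 101.004 -37.913] F [ 0.674 -1.019 -0.086] Tz(axis) -0.03818588858918253 T [-0.059 -0.034  0.038] w 0.07526764428453464
24 {('side', 'L'): (None, 0), ('side', 'M'): (None, 0), ('side', 'R'): (np.float64(-20.7), 27), ('top', 'L'): (None, 0), ('top', 'M'): (None, 0), ('top', 'R'): (np.float64(-5.5), 38)}
```

View pics/fin.png

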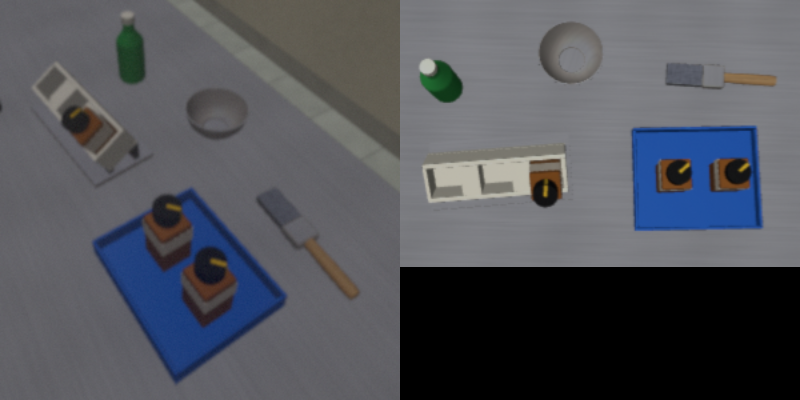

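Both bottles stand upright in the tray, at (678,174) and (735,174) in the right half. Their stripes both point about 50° clockwise, which is the closed 0.9 rad. The R bottle is in its pocket with its stripe unchanged, and the bystanders haven't moved. Handing in.

```bash
python3 -c "
from station import robot
print(robot.job_done())"
```

```text
the job is handed in; nothing more can be done
None
```

The job is handed in, at about 37 s of the 72 s allowed. The left and middle caps were loose. I screwed both down to the stop, and their bottles now stand upright in the blue tray. The right cap was tight, so that bottle stays in the rack.

**Last checks:**
- **Closed caps:** the twist torque rose from about 0 to 0.5–0.6 N·m at the stop on both caps. Both stripes ended at the same angle, about 50° round, which fits the 0.9 rad end stop.
- **In the tray:** both bottles were set down gently (13 N and 17 N touchdown readings) and the final picture shows both standing upright. The first one's cap measured 0.107 m high, against 0.108 m expected for a standing bottle.
- **Bystanders:** the bowl, soap and brush looked unmoved in the final picture.

**What disagreed:**
- **Fingertips:** they sat about 25–30 mm short of the reported tool point. I found this with a gentle test grip on the first cap and corrected the depth for every grasp after that.
- **Right cap:** its stripe read about 10° different after the test twist, in the opening direction. I put this down to the bottle shifting about 3 mm in its pocket. I did not measure how deeply that bottle sits afterwards, but it looks seated.
- **Stripe angles:** the two cameras differed from each other by up to about 35°, so I compared changes rather than absolute readings.

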